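# Clamp the next blank in the drilling jig

## Task

Load the undrilled beech blank, the one with the two pencil crosses, into the drilling jig: marks up, flat on the board, its long edge snug against both steel pins and its end snug against the dark end block. Then lock it with the toggle clamp: press the raised blue handle down until it snaps past dead centre and stays down by itself, the rubber pad holding the blank, and leave everything else on the bench where it is.

Things in the scene. Friction and masses are not known exactly. Their poses are not given: they have to be found in the camera images.
- jig: The drilling jig, fixed to the bench: a plywood board 170 (x) x 260 (y) x 18 mm thick. Origin: centre of its underside, on the bench; z up. A loaded blank lies with its long side along the jig's y, its +x edge (at x = 25 mm) against two steel pins and its +y end (at y = 30 mm) against a dark wood end block.
- pins_mid (a point): Mid-point between the two steel pins, on the board's top: (31, -40, 18) mm in the jig's frame. The pins are 12 mm in diameter and 22 mm high, with axes at (31, -85) and (31, 5) mm; the gap of 78 mm between them leaves room for a finger behind the blank.
- end_face (a point): Centre of the flat face (the end stop, at jig y = 30 mm) of the dark wood end block, which is 60 (x) x 80 (y) x 20 (z) mm, stands on the board and reaches from y = 30 to 110 mm. The clamp is screwed on it.
- bar_pivot (a point): Pivot of the clamp's steel bar: (0, 45, 68) mm in the jig's frame, axis along the jig's x. At the start the bar stands upright (clamp open), its end 165 mm above the bench, with a spindle and pad across its end that reach 37 mm to the -y side and 14 mm to the +y side; it swings down to -y over the blank as the handle is pressed.
- blank_place (a point): The point of the board's top (18 mm above the bench) under the centre of a properly loaded blank: (0, -40, 18) mm in the jig's frame, with the jig's axes.
- blank_center (a point): Centre (half-way up) of the undrilled blank, a loose pale beech block 50 (x) x 140 (y) x 20 (z) mm, 0.1 kg, with a pencil cross near each end of its top face; axes along its sides, z up. It starts flat on the bench, centre 10 mm up; both ends are alike.
- blank: The same undrilled blank; origin at the centre of its underside.
- handle_pivot (a point): Axis of the clamp handle, fixed on the jig: (0, 83, 81) mm in the jig's frame; the axis runs along the jig's x. The handle swings in the jig's y-z plane, away from the blank (+y) and down.
- handle_grip (a point): Point on the centre line of the clamp handle's blue grip, 105 mm from the pivot. The grip is a straight sleeve 18 mm wide (along the jig's x), 13 mm thick, from 43 to 125 mm from the pivot. Pressed here along its arc it needs under 2 N at first; with a blank under the pad the force climbs to a peak of about 3 to 7 N before dead centre, falls away, and the handle snaps to its stop.
- clamp_handle (a joint): Angle of the clamp handle in rad: 0 fully raised (at the start), growing as it is pressed down; grip's angle above level = 1.20 - value, leaning to the jig's +y. The pad meets a loaded blank at about 0.83, dead centre is at 1.05, the stop at 1.14 (this grip point then 87 mm above the bench). Part-way down it may sink on by its own weight; let go before dead centre it does not lock.
- clamp_pad: Black rubber pad, 18 mm in diameter, at the end of the clamp's sprung spindle, 85 mm from the bar's pivot; when the clamp is locked it bears on the middle of the loaded blank with about 15 to 20 N. Origin: where the spindle crosses the bar, 36 mm above the pad's face when closed.
- drilled_center (a point): Centre of the finished blank (a bystander): the same beech block, 50 x 140 x 20 mm, with two 12 mm through holes; flat on the bench.
- jar: Bystander: closed glass jar of screws with a grey lid, 66 mm in diameter, 82 mm high; origin under its centre.
- brush: Bystander: wide flat dusting brush with a wooden handle, about 240 mm long, lying on the bench.
- pencil: Bystander: flat green carpenter's pencil, 175 x 14 x 8 mm, lying on the bench.
Not all that is in view belongs to the job. What is shaped like the blank but turquoise is not meant.

How it is judged:
By the outcome, as a careful person would: the job done as asked, in the order asked, and still so for the second after the job is handed in, with the robot touching nothing.
It also fails if it takes over 51 s, if anything falls off the work surface, if the arm or the gripper's body presses on something with over 40 N, if the wrist force passes 120 N, or if a joint passes its speed limit or range.

## Robot

A 6-joint arm with a two-finger parallel gripper is mounted at the origin on the work surface. World frame = base frame: x ahead of the robot, y to its left, z up, the work surface at z = 0. Lengths are in m, angles in rad, forces in N, time in s.
With the tool pointing down it reaches from about 0.275 to 0.725 m from the base axis. Payload 15.9 kg.
Tool frame: the origin (TCP) lies midway between the tips of the shut fingers; the grasp point (between the pads) lies grip_depth behind it (grip_depth is the distance from the TCP to the grasp point, in m); x points along the fingers, z is the direction in which the jaws open and shut, and the axes are right-handed (so a half turn about x gives the same grasp; the last joint's range is limited). The gripper opens to 85 mm and grips with 20 to 120 N. Pads are 22 mm wide; open, the fingers measure 114 mm over their backs; the gripper's body (76 mm by 85 mm) begins 54 mm behind the grasp point. The pads swing forward as they close: fully open they stand 13 mm farther back than shut.
Start: joints at [-1.129, 0.213, -0.034, 1.323, 0, 1.571], TCP at [0.214, -0.452, 0.201] pointing down, gripper open.
Joint ranges: [-2.98, 2.98], [-0.74, 1.72], [-1.14, 1.35], [-2.1, 2.04], [-1.57, 1.44], [-3.14, 3.14]. Speed limits (rad/s): [1.89, 1.89, 2.39, 2.57, 3.14, 3.14].

## Interface

Orientations are given as a rotation vector (axis times angle).
In Python, from plant import observe, camera, camera_model, job_done, grip_depth gives the robot as it stands. The module is installed in compiled form; this text tells all that it offers.
- The arm moves only by the tool carry_out, never from a script. Its argument "rows" is a list of rows, each an object with "offset": the shift along the tool's x, y, z in mm, a list of three; "roll": the turn about the tool's x in degrees. In form: [{"offset": [x, y, z], "roll": roll}, ...]. A call has 1 to 5 rows; each row shifts and turns the commanded pose from where the row before left it, along the tool's axes as they then stand; what a row does not reach is not made up. A row lasts 1/10 s, in which the tool goes at most 50 mm and 8.59 degrees, less where a joint would pass 70% of its speed; a pose out of reach is approached as far as the arm can. A call is refused whole if a number of a shift passes 50 or a number of a turn 8.59, either way. A call with a gripper value outside its range is refused whole. "hand" is the closure, from 0 (fully open) to 1 (shut), set as the call begins (left out, the last holds). The fingers move at their own pace and stop on an object; "force" is the grip in N (left out, the last holds). Time passes only in rows, so rows that do not move let the fingers close. It gives the time, the measured TCP pose, the force and the opening at its end, in the units of the state.
- observe(): the state, without advancing time (a new reading comes with each control period).
- camera(name): name is "scene" or "top"; returns the picture (420x560x3 uint8, blue, green, red); there is no depth.
- camera_model(name): a dict with "camera_matrix" (3x3 intrinsics, pixels), "k1" (the pictures are not rectified: a ray, as slopes to the right and down, at radius r is drawn at 1 + k1 r^2 times it, then the intrinsics apply), "position" and "orientation" of the camera in the world. Camera axes: x right, y up, looking along -z (the intrinsics and any distortion apply to the point x, -y, -z); pixel columns grow to the right and rows downward; lengths in m; the calibration is good to about 2 mm. A picture is of the moment at which its call begins. camera_model takes no time and is no camera call.
- job_done(): hands the job in, once; it reports no verdict.
The state is a dict: "clock": time; "joint_pos": joint angles; "joint_vel": joint speeds; "tau": joint torques, N m; "eef_pos": TCP position; "ee_rot": TCP orientation; "ft_force": force on the tool from outside, world axes, zero at the start; "moment": the same for the moment, N m; "finger_gap": opening from 0.0 (shut) to 1.0 (fully open).
Only numpy, scipy, OpenCV 4.12 (cv2) and the standard library are available. Lean on these libraries where they do the work, as an engineer would, in place of code of your own. Each camera call takes 0.05 s, during which the arm holds its last target.

## Working session

There is one attempt and no reset: what is moved stays moved. The work goes in short steps, Python scripts to look and compute and a tool call to move; the robot and the scene stay as the last step left them, time stands still between calls to the robot, and variables do not carry over. Pictures are saved under pics/ and viewed, and the job is handed in when it is done.

Besides the shell and the picture viewer there is one more tool, called after "Call:" in YAML: its name, and indented under it one key for each argument. carry_out: Moves the arm, as the interface text tells. Its arguments: {"type":"object","properties":{"rows":{"type":"array","items":{"type":"object","properties":{"offset":{"type":"array","items":{"type":"number"}},"roll":{"type":"number"}}}},"hand":{"type":"number"},"force":{"type":"number"}},"required":["rows"]}

```bash
mkdir -p pics
python3 - <<'E'
from plant import *
import cv2
s=observe();print(s,grip_depth)
for n in("scene","top"):
    print(n,camera_model(n)); cv2.imwrite(f"pics/{n}0.png",camera(n))
E
```

```text
{'clock': 0.0, 'joint_pos': array([-1.12901214e+00,  2.13381422e-01, -3.50730111e-02,  1.32347833e+00,
       -1.28107366e-05,  1.57081701e+00]), 'joint_vel': array([ 1.36370127e-03, -5.71863310e-04, -6.56617831e-05,  5.37936456e-04,
        7.59224360e-05,  1.38710490e-03]), 'tau': array([ 2.08534002e-03, -6.86150193e+01,  4.87123060e+01,  1.76758814e-02,
        6.87058696e-05,  9.29348332e-07]), 'eef_pos': array([ 0.21361315, -0.45166007,  0.20089803]), 'ee_rot': array([ 0.87855795,  1.38737906, -0.87757788]), 'ft_force': array([0.17333218, 0.14796935, 0.27204263]), 'moment': array([ 0.02480704, -0.01347988,  0.01074482]), 'finger_gap': 1.0014534785105358} 0.0187
scene {'camera_matrix': array([[420.85492412,   0.        , 280.75165828],
       [  0.        , 420.85492412, 201.1961317 ],
       [  0.        ,   0.        ,   1.        ]]), 'k1': 0.010628873681370025, 'position': array([ 0.94317661, -0.87777547,  0.65067149]), 'orientation': array([0.98910553, 0.23711266, 0.43440662])}
top {'camera_matrix': array([[394.44345177,   0.        , 287.75631218],
       [  0.        , 394.44345177, 207.40717058],
       [  0.        ,   0.        ,   1.        ]]), 'k1': -0.02925218283356584, 'position': array([ 0.49642466, -0.13462379,  1.15078558]), 'orientation': array([ 0.0315563 , -0.02484977, -1.5828393 ])}
```

View pics/scene0.png

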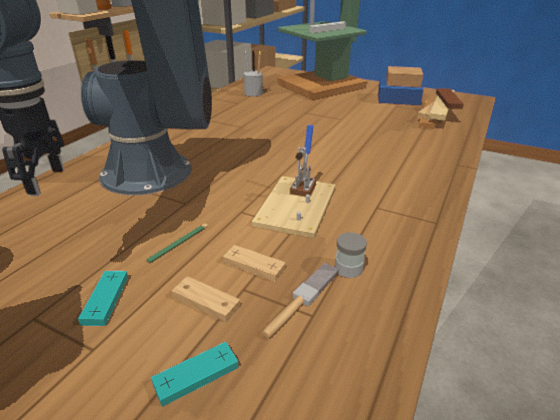

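View pics/top0.png

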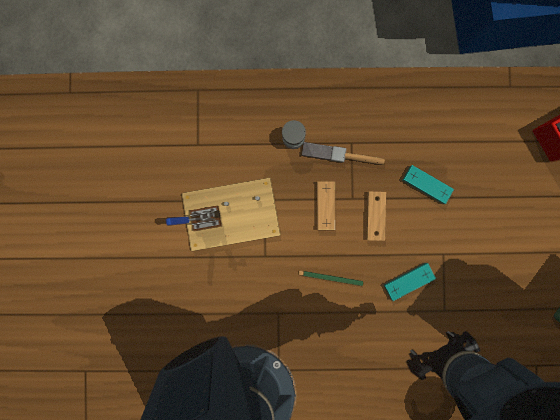

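The top view shows four blank-shaped things. The pale block at (326,205) has crosses and the pale one at (376,216) has two holes, so that one is the drilled bystander. The two at (428,184) and (410,282) are turquoise and not meant. The one at (326,205) fits. The jig board is at (231,214), with its handle pointing left (+y). Next I'll confirm with an enlarged crop and measure.

```bash
cat > h.py <<'E'
import numpy as np, cv2
from scipy.spatial.transform import Rotation as R
from plant import *
def ray(n,uv):
    m=camera_model(n);K=m['camera_matrix'];uv=np.atleast_2d(np.float64(uv))
    p=cv2.undistortPoints(uv.reshape(-1,1,2),K,np.array([m['k1'],0,0,0.])).reshape(-1,2)
    d=np.c_[p[:,0],-p[:,1],-np.ones(len(p))]
    return m['position'],R.from_rotvec(m['orientation']).apply(d)
def onplane(n,uv,z):
    o,d=ray(n,uv);return o+d*((z-o[2])/d[:,2])[:,None]
def proj(n,P):
    m=camera_model(n);q=R.from_rotvec(m['orientation']).inv().apply(np.atleast_2d(P)-m['position'])
    p=np.c_[q[:,0]/-q[:,2],-q[:,1]/-q[:,2]];r=(p**2).sum(1)
    p=p*(1+m['k1']*r)[:,None];K=m['camera_matrix'];return p*K[0,0]+K[:2,2]
def rect(n,img,box,z,lo,hi,pr=True):
    x0,y0,x1,y1=box;hsv=cv2.cvtColor(img,cv2.COLOR_BGR2HSV)[y0:y1,x0:x1]
    mk=cv2.inRange(hsv,np.array(lo),np.array(hi));mk=cv2.morphologyEx(mk,cv2.MORPH_CLOSE,np.ones((5,5)))
    c=max(cv2.findContours(mk,cv2.RETR_EXTERNAL,cv2.CHAIN_APPROX_NONE)[0],key=cv2.contourArea).reshape(-1,2)+[x0,y0]
    P=onplane(n,c,z)[:,:2]
    r=cv2.minAreaRect((P*1000).astype(np.float32))
    return r,c
E
python3 - <<'E'
from h import *
t=cv2.imread('pics/top0.png');s=cv2.imread('pics/scene0.png')
hsv=cv2.cvtColor(t,cv2.COLOR_BGR2HSV)
for p in[(326,195),(326,215),(310,205),(376,216),(260,220),(230,240),(300,240)]:print(p,hsv[p[1],p[0]])
a=cv2.resize(t[160:260,150:410],None,fx=3,fy=3,interpolation=cv2.INTER_CUBIC)
b=cv2.resize(s[110:290,190:400],None,fx=3,fy=3,interpolation=cv2.INTER_CUBIC)
cv2.imwrite('pics/c1.png',a);cv2.imwrite('pics/c2.png',b)
E
```

```text
(326, 195) [ 16 139 187]
(326, 215) [ 16 134 185]
(310, 205) [ 15 149 130]
(376, 216) [ 17 136 190]
(260, 220) [ 19 124 194]
(230, 240) [ 20 124 193]
(300, 240) [ 15 159 138]
```

View pics/c1.png

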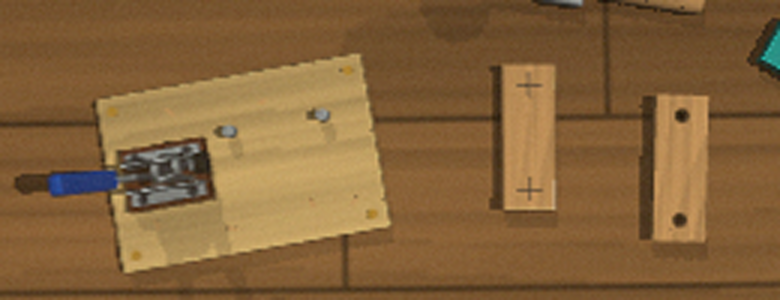

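View pics/c2.png

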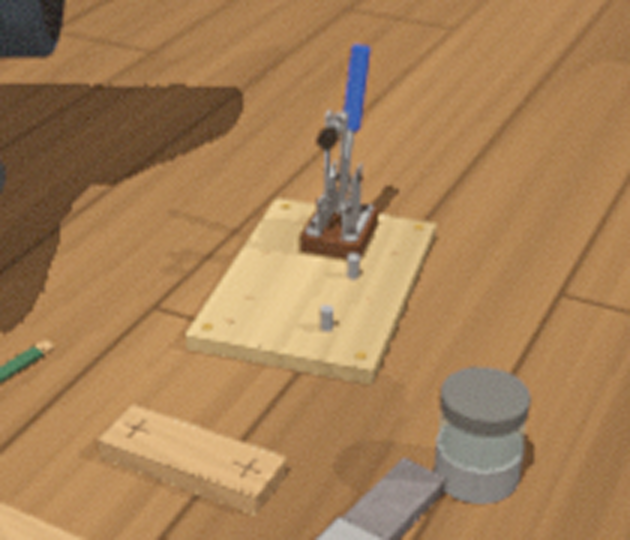

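The crops confirm it: the block with crosses is at top (326,205) and scene (253,262). The jig pins are at top (226,203) and (256,198), and the end block is at (205,217).

Run:
```python
from h import *
t=cv2.imread('pics/top0.png');s=cv2.imread('pics/scene0.png')
o=t.copy()
for nm,box,z in(("blank",(305,170,350,240),.020),("drilled",(355,180,400,250),.020),("jig",(165,165,290,262),.018)):
    hsv=(8,60,155),(30,200,255)
    r,c=rect("top",t,box,z,*hsv);print(nm,r); cv2.drawContours(o,[c.reshape(-1,1,2)],-1,(0,0,255),1)
    B=cv2.boxPoints(r);print(B.round(1).tolist())
r,c=rect("scene",s,(215,240,295,285),.020,(8,60,150),(30,200,255));print('scene blank',r)
cv2.imwrite('pics/o1.png',cv2.resize(o[150:270,150:410],None,fx=3,fy=3))
# crosses by hand
print(onplane("top",[(529/3+150,85/3+160),(529/3+150,189/3+160)],.02)*1000)
print(onplane("scene",[(136/3+190,428/3+110),(248/3+190,467/3+110)],.02)*1000)
# jig corners in scene: top surface corners
print(onplane("scene",[(281/3+190,200/3+110),(436/3+190,225/3+110),(374/3+190,370/3+110),(188/3+190,338/3+110)],.018)*1000)
```

```text
blank ((541.2794189453125, -239.869873046875), (46.00965881347656, 135.08526611328125), 89.13361358642578)
[[473.3999938964844, -261.8999938964844], [608.5, -263.8999938964844], [609.2000122070312, -217.89999389648438], [474.1000061035156, -215.8000030517578]]
drilled ((510.74822998046875, -384.2783203125), (48.854820251464844, 140.41162109375), 88.79566192626953)
[[440.0, -407.20001220703125], [580.4000244140625, -410.20001220703125], [581.5, -361.29998779296875], [441.1000061035156, -358.3999938964844]]
jig ((520.4453735351562, 35.60466003417969), (168.2332000732422, 258.3699645996094), 9.292757987976074)
[[416.6000061035156, 149.5], [458.29998779296875, -105.5], [624.2999877929688, -78.30000305175781], [582.5999755859375, 176.6999969482422]]
scene blank ((547.1312866210938, -243.9696044921875), (193.51129150390625, 154.04981994628906), 27.337141036987305)
[[ 590.48182792 -241.55533186   20.        ]
 [ 490.96113805 -239.99490822   20.        ]]
[[ 496.23767473 -238.4264917    20.        ]
 [ 595.9743641  -238.80592278   20.        ]]
[[ 428.72307905  146.62942179   18.        ]
 [ 589.81822297  171.91282334   18.        ]
 [ 630.89529154  -80.13826749   18.        ]
 [ 468.88067517 -111.60579484   18.        ]]
```

View pics/o1.png

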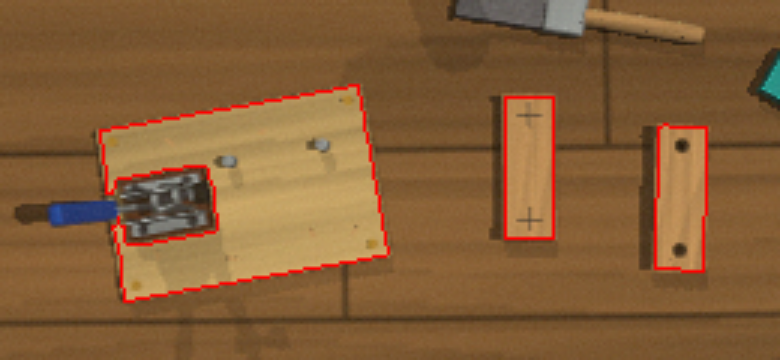

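Run:
```python
from h import *
s=observe();M=R.from_rotvec(s['ee_rot']).as_matrix();print(M.round(3))
t=cv2.imread('pics/top0.png')
# jig from top: two pins tops (z=40) and end block edge (z=38), in c1 crop px ->(u+.5)/3-.5+off
f=lambda u,v:((u+.5)/3-.5+150,(v+.5)/3-.5+160)
print(onplane("top",[f(226,130),f(319,113)],.040)*1000, 'pins top')
print(onplane("top",[f(208,139),f(215,200)],.038)*1000,'end face')
a=np.radians(9.29);c=np.array([520.4,35.6]);J=lambda x,y:c+[x*np.cos(a)-y*np.sin(a),x*np.sin(a)+y*np.cos(a)]
print('pred pins',J(31,5),J(31,-85),'end',J(30,30),J(-30,30),'place',J(0,-40),'handle',J(0,121),J(0,188))
b=cv2.resize(t[170:260,175:285],None,fx=7,fy=6,interpolation=cv2.INTER_CUBIC);cv2.imwrite('pics/c3.png',b)
```

```text
[[-0.     0.904  0.428]
 [ 0.001  0.428 -0.904]
 [-1.    -0.    -0.001]]
[[550.92152747  46.87783486  40.        ]
 [565.84007636 -40.86255421  40.        ]] pins top
[[542.73861033  64.2647245   38.        ]
 [485.21595252  58.01368324  38.        ]] end face
pred pins [550.1862432   45.53879851] [564.71508539 -43.28075308] end [545.1635698   70.04946459] [485.95053541  60.3635698 ] place [526.85726319  -3.87535626] handle [500.86677884 155.01295269] [490.05086299 221.13417443]
```

View pics/c3.png

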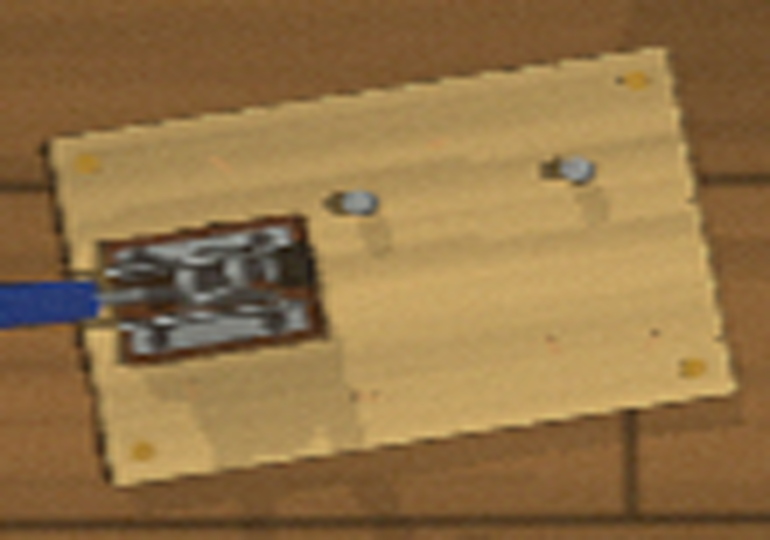

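Top-view jig fit: origin about (521, 36) mm, yaw about 9.4°. The pins and end face agree with this to about 2–5 mm, and contact will settle the rest. I'll grip the blank 15 mm off centre, toward the end that lands away from the clamp, to keep clear of the spindle.

Call:
carry_out:
  rows:
    - {"offset": [0, 0, 0], "roll": 8.5}
    - {"offset": [0, 0, 0], "roll": 8.5}
    - {"offset": [0, 0, 0], "roll": 8.5}
    - {"offset": [0, 39, -26.5], "roll": 0.5}
    - {"offset": [0, 39, -26.5], "roll": 0}
  hand: 0

```text
clock: 0.6
eef_pos: [0.2923, -0.3992, 0.2011]
ee_rot: [1.221, 1.202, -1.221]
ft_force: [0.7, -1.0, 0.2]
finger_gap: 1.005
```

Call:
carry_out:
  rows:
    - {"offset": [0, 39, -26.5], "roll": 0}
    - {"offset": [0, 39, -26.5], "roll": 0}
    - {"offset": [0, 39, -26.5], "roll": 0}
    - {"offset": [0, 39, -26.5], "roll": 0}
    - {"offset": [0, 39, -26.5], "roll": 0}

```text
clock: 1.1
eef_pos: [0.4901, -0.2679, 0.2012]
ee_rot: [1.218, 1.204, -1.218]
ft_force: [0.3, -1.4, 1.3]
finger_gap: 1.0
```

Call:
carry_out:
  rows:
    - {"offset": [0, 39, -26.5], "roll": 0}
    - {"offset": [0, 0, 0], "roll": 0}
    - {"offset": [0, 0, 0], "roll": 0}

```text
clock: 1.4
eef_pos: [0.5284, -0.2426, 0.2007]
ee_rot: [1.216, 1.206, -1.217]
ft_force: [-0.0, 0.7, -0.3]
finger_gap: 0.998
```

```bash
cat >> h.py <<'E'
def st():
    s=observe();M=R.from_rotvec(s['ee_rot']).as_matrix()
    print('t %.2f'%s['clock'],'tcp',(s['eef_pos']*1000).round(1),'zhead %.2f'%np.degrees(np.arctan2(M[1,2],M[0,2])),'f',s['ft_force'].round(1),'gap %.3f'%s['finger_gap'],'j',s['joint_pos'].round(2));return s,M
def togo(x,y,z=None):
    s,M=st();p=s['eef_pos']*1000;d=np.array([x,y,p[2] if z is None else z])-p
    print('tool-axes shift',(M.T@d).round(1))
E
python3 -c "
from h import *
togo(526,-240.5,3)"
```

```text
t 1.40 tcp [ 528.4 -242.6  200.7] zhead -90.58 f [-0.   0.7 -0.3] gap 0.998 j [-0.43  0.39  0.2   1.39 -0.    2.72]
tool-axes shift [197.7  -2.1  -2. ]
```

Call:
carry_out:
  rows:
    - {"offset": [40, -2, -2], "roll": 0}
    - {"offset": [45, 0, 0], "roll": 0}
    - {"offset": [45, 0, 0], "roll": 0}
    - {"offset": [20, 0, 0], "roll": 0}
    - {"offset": [0, 0, 0], "roll": 0}

```text
clock: 1.9
eef_pos: [0.523, -0.2413, 0.0487]
ee_rot: [1.218, 1.208, -1.222]
ft_force: [0.3, -0.2, 0.5]
finger_gap: 1.003
```

```bash
python3 -c "
from h import *
togo(526,-240.5,3)
a=camera('scene')[170:310,160:340];b=camera('top')[140:260,250:430]
cv2.imwrite('pics/d1.png',np.vstack([cv2.resize(a,None,fx=3,fy=2.1),cv2.resize(b,None,fx=3,fy=2.4)]))"
```

```text
t 1.90 tcp [ 523.  -241.3   48.7] zhead -90.78 f [ 0.3 -0.2  0.5] gap 1.003 j [-0.43  0.44 -0.11  1.03 -0.    2.72]
tool-axes shift [45.7  3.2 -0.8]
```

View pics/d1.png

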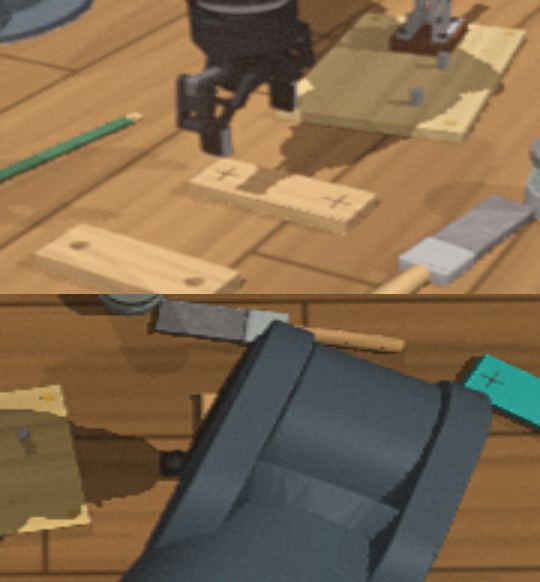

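The scene crop shows the fingers straddling the blank: the near finger tip at crop (215,145) is outside its near edge, and the far one at (290,100) is behind it. The arm hides the top view. I'll descend.

Call:
carry_out:
  rows:
    - {"offset": [20, 3, -1], "roll": 0}
    - {"offset": [15, 0, 0], "roll": 0}
    - {"offset": [8, 0, 0], "roll": 0}
    - {"offset": [0, 0, 0], "roll": 0}

```text
clock: 2.4
eef_pos: [0.5292, -0.2408, 0.0089]
ee_rot: [1.218, 1.203, -1.218]
ft_force: [0.3, 0.0, 0.9]
finger_gap: 0.997
```

```bash
python3 -c "
from h import *
togo(526,-240.5,3)
a=camera('scene')[170:310,160:340]
cv2.imwrite('pics/d2.png',cv2.resize(a,None,fx=4,fy=4,interpolation=cv2.INTER_CUBIC))"
```

```text
t 2.40 tcp [ 529.2 -240.8    8.9] zhead -90.71 f [0.3 0.  0.9] gap 0.997 j [-0.43  0.48 -0.15  0.94 -0.    2.73]
tool-axes shift [ 5.9 -3.2 -0.2]
```

View pics/d2.png

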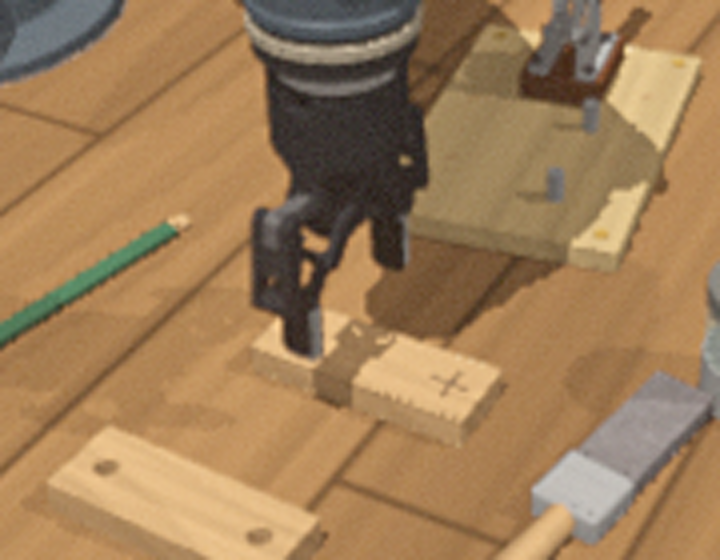

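```bash
python3 -c "
from h import *
print(proj('scene',[[.529,-.283,.022],[.529,-.283,.009],[.529,-.265,.02]]))"
```

```text
[[236.97378594 267.5120524 ]
 [237.27939916 271.90512534]
 [241.25889265 263.49144203]]
```

Call:
carry_out:
  rows:
    - {"offset": [5, -2, 0], "roll": 0}
    - {"offset": [0, 0, 0], "roll": 0}

```text
clock: 2.65
eef_pos: [0.527, -0.2405, 0.0036]
ee_rot: [1.218, 1.203, -1.218]
ft_force: [-0.6, -0.6, -0.3]
finger_gap: 1.003
```

Call:
carry_out:
  rows:
    - {"offset": [0, 0, 0], "roll": 0}
    - {"offset": [0, 0, 0], "roll": 0}
    - {"offset": [0, 0, 0], "roll": 0}
    - {"offset": [0, 0, 0], "roll": 0}
    - {"offset": [0, 0, 0], "roll": 0}
  hand: 1
  force: 35

```text
clock: 3.15
eef_pos: [0.5271, -0.2404, 0.0035]
ee_rot: [1.218, 1.203, -1.218]
ft_force: [0.4, 0.6, -0.3]
finger_gap: 0.14
```

```bash
python3 -c "
from h import *
st()
a=camera('scene')[190:300,170:310]
cv2.imwrite('pics/d3.png',cv2.resize(a,None,fx=5,fy=5,interpolation=cv2.INTER_CUBIC))"
```

```text
t 3.15 tcp [ 527.1 -240.4    3.5] zhead -90.69 f [ 0.4  0.6 -0.3] gap 0.140 j [-0.43  0.48 -0.17  0.92 -0.    2.73]
```

View pics/d3.png

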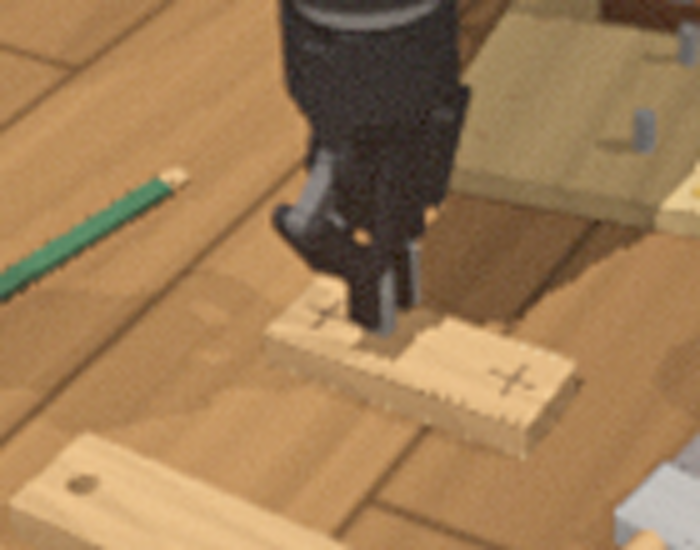

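The fingers closed above the blank, not around it: the gap is 0.14 and the blank has not moved, with its crosses still visible. So the tips are higher than the TCP reading implies. I'll measure the tip height now.

```bash
python3 -c "
from h import *
st()
print(proj('scene',[[.527,-.2404,z] for z in(0.0035,.02,.03,.04,.05)]))
print(proj('top',[[.527,-.2404,.02]]))
a=camera('scene')[190:300,170:310]
cv2.imwrite('pics/d4.png',cv2.resize(a,None,fx=5,fy=5,interpolation=cv2.INTER_CUBIC))
cv2.imwrite('pics/d4t.png',camera('top'))"
```

```text
t 3.20 tcp [ 527.1 -240.4    3.5] zhead -90.69 f [-0.7 -0.4  0.4] gap 0.053 j [-0.43  0.48 -0.17  0.92  0.    2.73]
[[246.41182828 262.48959064]
 [246.11912455 257.02396964]
 [245.93909598 253.66356939]
 [245.75703899 250.26627529]
 [245.57291836 246.83146206]]
[[326.27957362 210.42178518]]
```

View pics/d4.png

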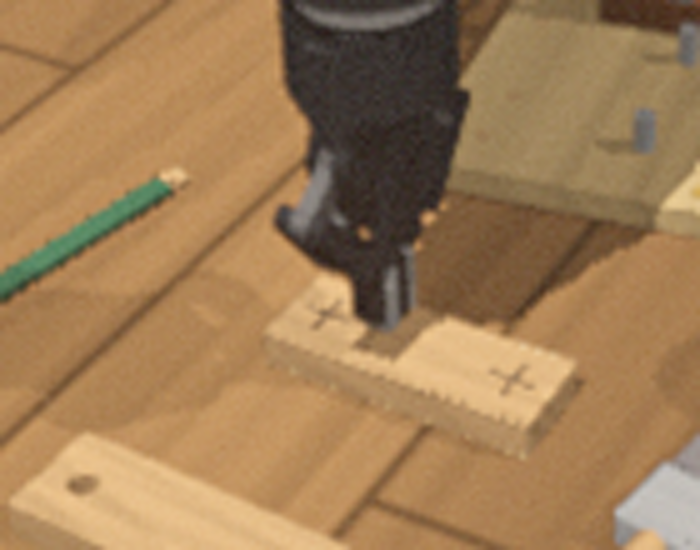

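View pics/d4t.png

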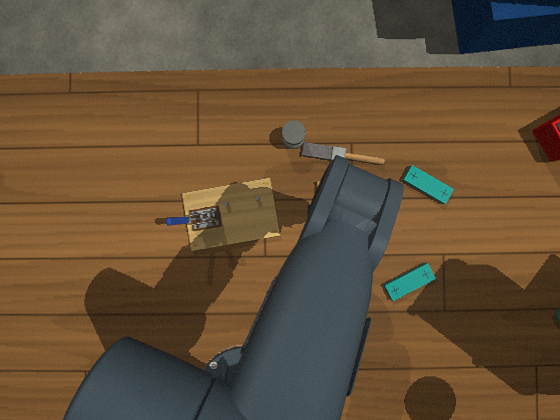

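The shut tips are at scene pixel (247,255), which puts them at about z 25 mm while the reading says 3.5. That is consistent with the fingers missing over the top. The height reading cannot be taken at face value, so I'll touch the blank's top (20 mm) gently with the shut fingers to calibrate it.

Call:
carry_out:
  rows:
    - {"offset": [1, 0, 0], "roll": 0}
    - {"offset": [1, 0, 0], "roll": 0}
    - {"offset": [0, 0, 0], "roll": 0}

```text
clock: 3.6
eef_pos: [0.527, -0.2403, 0.0012]
ee_rot: [1.218, 1.204, -1.218]
ft_force: [-0.5, -0.8, -0.0]
finger_gap: -0.0
```

Call:
carry_out:
  rows:
    - {"offset": [1, 0, 0], "roll": 0}
    - {"offset": [0.5, 0, 0], "roll": 0}
    - {"offset": [0, 0, 0], "roll": 0}

```text
clock: 3.9
eef_pos: [0.527, -0.2404, -0.0002]
ee_rot: [1.218, 1.204, -1.218]
ft_force: [-0.3, -0.1, -0.6]
finger_gap: -0.001
```

Call:
carry_out:
  rows:
    - {"offset": [1, 0, 0], "roll": 0}
    - {"offset": [0.5, 0, 0], "roll": 0}
    - {"offset": [0, 0, 0], "roll": 0}

```text
clock: 4.2
eef_pos: [0.527, -0.2403, -0.0017]
ee_rot: [1.218, 1.204, -1.218]
ft_force: [1.2, -0.1, 0.2]
finger_gap: -0.004
```

Call:
carry_out:
  rows:
    - {"offset": [1, 0, 0], "roll": 0}
    - {"offset": [1, 0, 0], "roll": 0}
    - {"offset": [0, 0, 0], "roll": 0}

```text
clock: 4.5
eef_pos: [0.527, -0.2404, -0.0038]
ee_rot: [1.218, 1.204, -1.218]
ft_force: [0.1, 0.3, 1.8]
finger_gap: -0.0
```

```bash
python3 -c "
from h import *
st()
a=camera('scene')[190:300,170:310]
cv2.imwrite('pics/d5.png',cv2.resize(a,None,fx=5,fy=5,interpolation=cv2.INTER_CUBIC))"
```

```text
t 4.50 tcp [ 527.  -240.4   -3.8] zhead -90.69 f [0.1 0.3 1.8] gap -0.000 j [-0.43  0.49 -0.17  0.91 -0.    2.73]
```

View pics/d5.png

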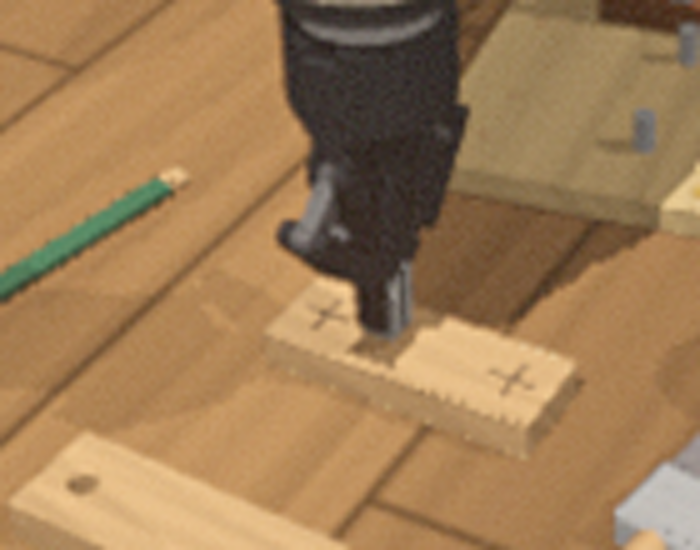

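Call:
carry_out:
  rows:
    - {"offset": [1, 0, 0], "roll": 0}
    - {"offset": [0, 0, 0], "roll": 0}

```text
clock: 4.75
eef_pos: [0.527, -0.2404, -0.0047]
ee_rot: [1.218, 1.204, -1.218]
ft_force: [0.2, -0.6, -0.1]
finger_gap: 0.001
```

Call:
carry_out:
  rows:
    - {"offset": [1, 0, 0], "roll": 0}
    - {"offset": [0, 0, 0], "roll": 0}

```text
clock: 4.95
eef_pos: [0.527, -0.2403, -0.0057]
ee_rot: [1.218, 1.204, -1.218]
ft_force: [-1.0, 0.1, -0.2]
finger_gap: 0.001
```

Call:
carry_out:
  rows:
    - {"offset": [1, 0, 0], "roll": 0}
    - {"offset": [0, 0, 0], "roll": 0}

```text
clock: 5.15
eef_pos: [0.527, -0.2403, -0.0067]
ee_rot: [1.218, 1.204, -1.218]
ft_force: [0.7, -1.4, -0.4]
finger_gap: 0.004
```

Call:
carry_out:
  rows:
    - {"offset": [1, 0, 0], "roll": 0}
    - {"offset": [1, 0, 0], "roll": 0}

```text
clock: 5.35
eef_pos: [0.5271, -0.2404, -0.0087]
ee_rot: [1.218, 1.203, -1.218]
ft_force: [-0.0, 0.7, -0.5]
finger_gap: 0.001
```

Call:
carry_out:
  rows:
    - {"offset": [1, 0, 0], "roll": 0}
    - {"offset": [1, 0, 0], "roll": 0}

```text
clock: 5.55
eef_pos: [0.5271, -0.2404, -0.0099]
ee_rot: [1.218, 1.203, -1.218]
ft_force: [-9.9, 4.6, 27.1]
finger_gap: 0.001
```

Contact: 27 N at reading −9.9 mm, so the shut tips are at 20 mm when the reading is about −9.6. The true tip height is the reading plus about 29.5 mm. I'll back off at once and look.

Call:
carry_out:
  rows:
    - {"offset": [-10, 0, 0], "roll": 0}
    - {"offset": [-25, 0, 0], "roll": 0}
    - {"offset": [0, 0, 0], "roll": 0}
  hand: 0

```text
clock: 5.85
eef_pos: [0.5288, -0.2412, 0.0274]
ee_rot: [1.219, 1.199, -1.216]
ft_force: [1.4, -0.3, -0.2]
finger_gap: 0.507
```

```bash
python3 -c "
from h import *
st()
cv2.imwrite('pics/d6full.png',camera('scene'))
a=cv2.imread('pics/d6full.png')[170:300,170:330]
cv2.imwrite('pics/d6.png',cv2.resize(a,None,fx=4,fy=4,interpolation=cv2.INTER_CUBIC))
print(proj('scene',[[.541+.05,-.2408,.02],[.541-.05,-.24,.02]]))
"
```

```text
t 5.85 tcp [ 528.8 -241.2   27.4] zhead -90.69 f [ 1.4 -0.3 -0.2] gap 0.507 j [-0.43  0.46 -0.13  0.97 -0.    2.73]
[[270.31008863 265.51654965]
 [233.08625441 252.39461603]]
```

View pics/d6.png

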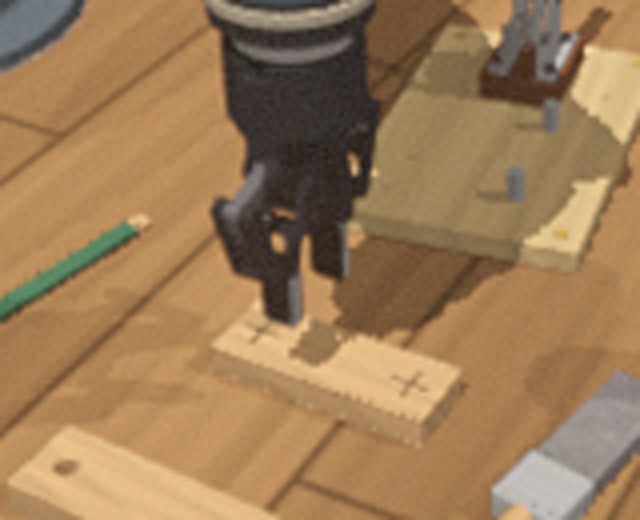

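The blank is unmoved: its crosses are at scene (234.5,253) and (272,265), as before, and the tips line up laterally. From here I work with true tip height = reading + 29.5 mm, so the grasp is at reading −26. Opening and descending again.

Call:
carry_out:
  rows:
    - {"offset": [0, -2, 0], "roll": 0}
    - {"offset": [0, 0, 0], "roll": 0}
    - {"offset": [20, 0, 0], "roll": 0}
    - {"offset": [18, 0, 0], "roll": 0}
    - {"offset": [0, 0, 0], "roll": 0}
  hand: 0

```text
clock: 6.4
eef_pos: [0.5231, -0.2395, -0.0162]
ee_rot: [1.217, 1.208, -1.22]
ft_force: [-0.6, 0.2, -0.7]
finger_gap: 0.994
```

Call:
carry_out:
  rows:
    - {"offset": [4, 0, 0], "roll": 0}
    - {"offset": [4, 0, 0], "roll": 0}
    - {"offset": [0, 0, 0], "roll": 0}

```text
clock: 6.7
eef_pos: [0.5251, -0.2404, -0.0216]
ee_rot: [1.218, 1.203, -1.218]
ft_force: [0.2, -0.3, 0.7]
finger_gap: 1.0
```

```bash
python3 -c "
from h import *
st()"
```

```text
t 6.70 tcp [ 525.1 -240.4  -21.6] zhead -90.69 f [ 0.2 -0.3  0.7] gap 1.000 j [-0.43  0.51 -0.2   0.86 -0.    2.72]
```

Call:
carry_out:
  rows:
    - {"offset": [2, 0, 0], "roll": 0}
    - {"offset": [2, 0, 0], "roll": 0}
    - {"offset": [0, 0, 0], "roll": 0}

```text
clock: 7.0
eef_pos: [0.5251, -0.2403, -0.0257]
ee_rot: [1.218, 1.204, -1.218]
ft_force: [0.6, 0.7, 0.2]
finger_gap: 0.999
```

Call:
carry_out:
  rows:
    - {"offset": [0, 0, 0], "roll": 0}
    - {"offset": [0, 0, 0], "roll": 0}
    - {"offset": [0, 0, 0], "roll": 0}
    - {"offset": [0, 0, 0], "roll": 0}
    - {"offset": [0, 0, 0], "roll": 0}
  hand: 1
  force: 35

```text
clock: 7.5
eef_pos: [0.5253, -0.2404, -0.0254]
ee_rot: [1.218, 1.203, -1.218]
ft_force: [-0.6, -0.4, 5.1]
finger_gap: 0.573
```

```bash
python3 -c "
from h import *
st()
a=camera('scene')[170:300,170:330]
cv2.imwrite('pics/d7.png',cv2.resize(a,None,fx=4,fy=4,interpolation=cv2.INTER_CUBIC))"
```

```text
t 7.50 tcp [ 525.3 -240.4  -25.4] zhead -90.68 f [-0.6 -0.4  5.1] gap 0.573 j [-0.43  0.51 -0.21  0.85  0.    2.72]
```

View pics/d7.png

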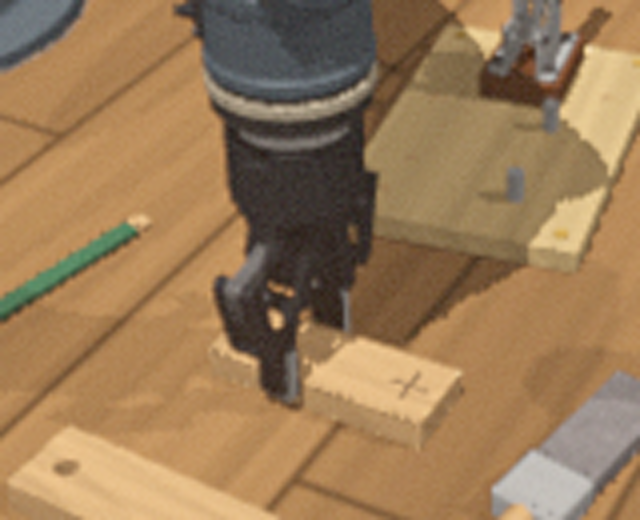

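The blank is gripped: gap 0.573 is about 49 mm, matching its 50 mm width, and the fingers are on both long sides. Lifting and moving toward the jig.

Call:
carry_out:
  rows:
    - {"offset": [-10, 0, 0], "roll": 0}
    - {"offset": [-25, 0, 0], "roll": 0}
    - {"offset": [-25, 0, 0], "roll": 0}
    - {"offset": [0, 0, -20], "roll": 0}
    - {"offset": [0, 0, -35], "roll": 0}

```text
clock: 8.05
eef_pos: [0.5264, -0.1864, 0.0357]
ee_rot: [1.22, 1.2, -1.219]
ft_force: [0.2, 0.0, -1.1]
finger_gap: 0.574
```

Call:
carry_out:
  rows:
    - {"offset": [0, 0, -35], "roll": 0}
    - {"offset": [0, 0, -35], "roll": 0}
    - {"offset": [0, 0, -25], "roll": 0}
    - {"offset": [0, 0, 0], "roll": -5}
    - {"offset": [0, 0, 0], "roll": -8}

```text
clock: 8.55
eef_pos: [0.5269, -0.0895, 0.035]
ee_rot: [1.046, 1.305, -1.046]
ft_force: [0.4, -0.1, -0.9]
finger_gap: 0.576
```

Call:
carry_out:
  rows:
    - {"offset": [0, 0, 0], "roll": -8}
    - {"offset": [0, 0, 0], "roll": -8}
    - {"offset": [0, 0, 0], "roll": -8}
    - {"offset": [0, 0, 0], "roll": -8}
    - {"offset": [0, 0, 0], "roll": -8}

```text
clock: 9.05
eef_pos: [0.5269, -0.0904, 0.0349]
ee_rot: [0.51, 1.51, -0.51]
ft_force: [0.4, 0.0, -1.2]
finger_gap: 0.571
```

Call:
carry_out:
  rows:
    - {"offset": [0, 0, 0], "roll": -8}
    - {"offset": [0, 0, 0], "roll": -8}
    - {"offset": [0, 0, 0], "roll": -8}
    - {"offset": [0, 0, 0], "roll": -8}
    - {"offset": [0, 0, 0], "roll": -8}

```text
clock: 9.55
eef_pos: [0.5269, -0.0904, 0.0349]
ee_rot: [-0.036, 1.57, 0.036]
ft_force: [-0.4, 0.3, -0.4]
finger_gap: 0.575
```

Call:
carry_out:
  rows:
    - {"offset": [0, 0, 0], "roll": -7}
    - {"offset": [0, 0, 0], "roll": 0}

```text
clock: 9.75
eef_pos: [0.5269, -0.0904, 0.0349]
ee_rot: [-0.129, 1.567, 0.129]
ft_force: [-0.8, 0.1, -0.6]
finger_gap: 0.577
```

```bash
python3 -c "
from h import *
togo(523,-27)
cv2.imwrite('pics/e1s.png',cv2.resize(camera('scene')[90:290,150:400],None,fx=3,fy=3))
cv2.imwrite('pics/e1t.png',cv2.resize(camera('top')[140:300,140:400],None,fx=3,fy=3))"
```

```text
t 9.75 tcp [526.9 -90.4  34.9] zhead 9.43 f [-0.8  0.1 -0.6] gap 0.577 j [-0.17  0.37 -0.25  0.95 -0.    1.24]
tool-axes shift [-0.  63.2  6.5]
```

View pics/e1s.png

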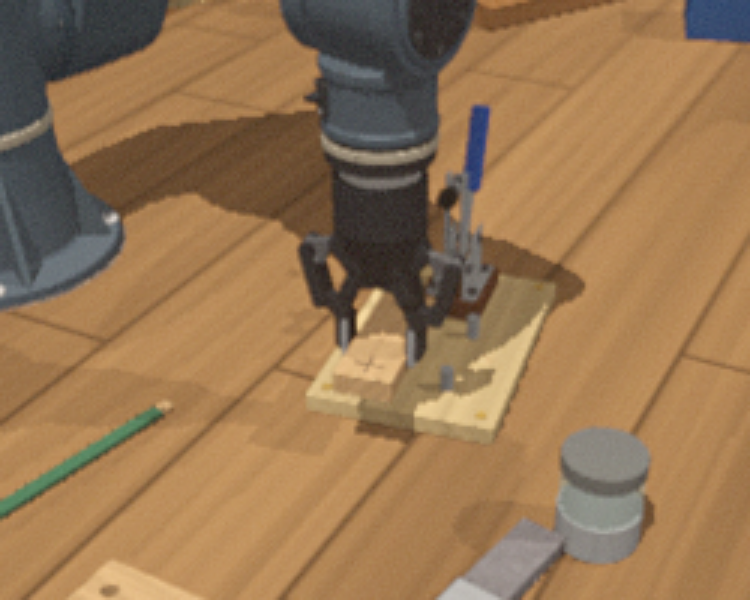

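View pics/e1t.png

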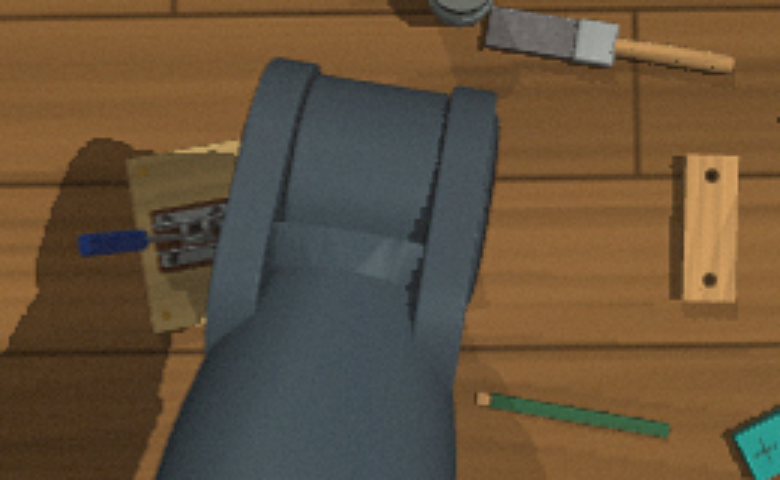

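The blank is held level over the jig, aligned with it. Its near end with the cross is at scene crop (372,360), and the wrist clears the clamp. Moving over the place, 8 mm short of the pins and about 5 mm short of the end stop.

Call:
carry_out:
  rows:
    - {"offset": [0, 20, 3], "roll": 0}
    - {"offset": [0, 25, 3.5], "roll": 0}
    - {"offset": [0, 18, 0], "roll": 0}
    - {"offset": [0, 0, 0], "roll": 0}
    - {"offset": [0, 0, 0], "roll": 0}

```text
clock: 10.35
eef_pos: [0.5232, -0.0271, 0.0346]
ee_rot: [-0.127, 1.567, 0.126]
ft_force: [-0.3, -0.6, -0.8]
finger_gap: 0.578
```

```bash
python3 -c "
from h import *
togo(523,-27)
a=camera('scene')[110:260,200:380];cv2.imwrite('pics/e2s.png',cv2.resize(a,None,fx=4,fy=4,interpolation=cv2.INTER_CUBIC))"
```

```text
t 10.35 tcp [523.2 -27.1  34.6] zhead 9.23 f [-0.3 -0.6 -0.8] gap 0.578 j [-0.05  0.35 -0.28  0.94 -0.    1.36]
tool-axes shift [-0.   0.2 -0.2]
```

View pics/e2s.png

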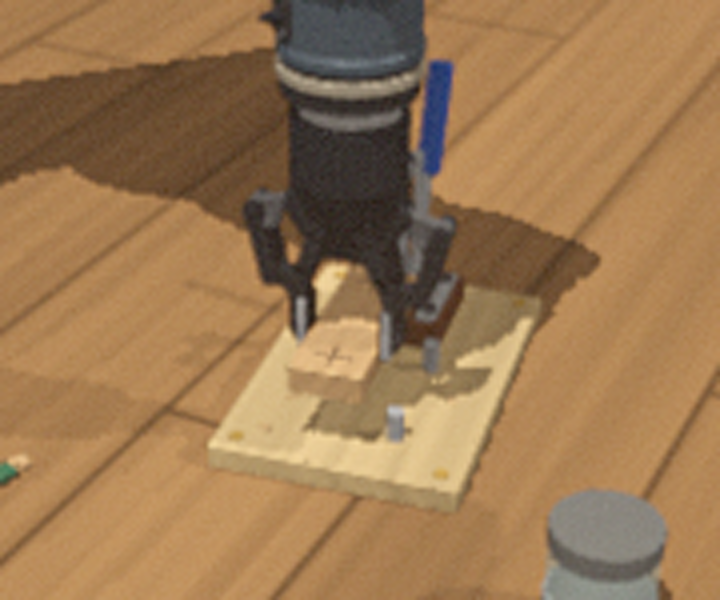

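Call:
carry_out:
  rows:
    - {"offset": [15, 0, 0], "roll": 0}
    - {"offset": [15, 0, 0], "roll": 0}
    - {"offset": [7, 0, 0], "roll": 0}
    - {"offset": [0, 0, 0], "roll": 0}
    - {"offset": [0, 0, 0], "roll": 0}

```text
clock: 10.9
eef_pos: [0.5233, -0.0275, -0.0022]
ee_rot: [-0.127, 1.567, 0.127]
ft_force: [-0.3, 0.0, -0.4]
finger_gap: 0.575
```

Call:
carry_out:
  rows:
    - {"offset": [2, 0, 0], "roll": 0}
    - {"offset": [1, 0, 0], "roll": 0}
    - {"offset": [0, 0, 0], "roll": 0}

```text
clock: 11.2
eef_pos: [0.5232, -0.0272, -0.0055]
ee_rot: [-0.128, 1.567, 0.128]
ft_force: [0.1, 0.6, -2.1]
finger_gap: 0.571
```

```bash
python3 -c "
from h import *
st()
a=camera('scene')[130:240,240:350];cv2.imwrite('pics/e3s.png',cv2.resize(a,None,fx=5,fy=5,interpolation=cv2.INTER_CUBIC))"
```

```text
t 11.20 tcp [523.2 -27.2  -5.5] zhead 9.31 f [ 0.1  0.6 -2.1] gap 0.571 j [-0.05  0.39 -0.34  0.84  0.    1.36]
```

View pics/e3s.png

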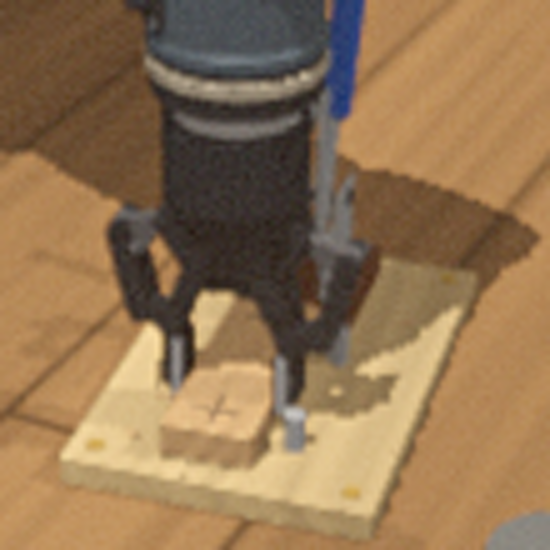

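Both fingers and the blank are clear of the near pin at crop (295,430). The blank sits about 2 mm above the board. Lowering to contact.

Call:
carry_out:
  rows:
    - {"offset": [1, 0, 0], "roll": 0}
    - {"offset": [0, 0, 0], "roll": 0}

```text
clock: 11.45
eef_pos: [0.5231, -0.0271, -0.0066]
ee_rot: [-0.128, 1.567, 0.128]
ft_force: [-0.7, -0.6, -1.0]
finger_gap: 0.572
```

Call:
carry_out:
  rows:
    - {"offset": [0.5, 0, 0], "roll": 0}
    - {"offset": [0, 0, 0], "roll": 0}

```text
clock: 11.65
eef_pos: [0.5231, -0.0271, -0.0072]
ee_rot: [-0.128, 1.567, 0.128]
ft_force: [-0.1, 0.7, -1.0]
finger_gap: 0.573
```

Call:
carry_out:
  rows:
    - {"offset": [0.5, 0, 0], "roll": 0}
    - {"offset": [0, 0, 0], "roll": 0}

```text
clock: 11.85
eef_pos: [0.5232, -0.0272, -0.0074]
ee_rot: [-0.128, 1.567, 0.128]
ft_force: [-2.1, 1.0, 5.1]
finger_gap: 0.57
```

Contact with the board at −7.4, exactly as predicted. Now sliding toward the pins (tool +z).

Call:
carry_out:
  rows:
    - {"offset": [0, 0, 2], "roll": 0}
    - {"offset": [0, 0, 2], "roll": 0}
    - {"offset": [0, 0, 0], "roll": 0}

```text
clock: 12.15
eef_pos: [0.5273, -0.0265, -0.0074]
ee_rot: [-0.128, 1.567, 0.128]
ft_force: [-0.7, 0.1, 5.1]
finger_gap: 0.573
```

Call:
carry_out:
  rows:
    - {"offset": [0, 0, 1], "roll": 0}
    - {"offset": [0, 0, 0], "roll": 0}

```text
clock: 12.35
eef_pos: [0.528, -0.0264, -0.0074]
ee_rot: [-0.128, 1.567, 0.128]
ft_force: [-2.8, -1.4, 6.2]
finger_gap: 0.576
```

Call:
carry_out:
  rows:
    - {"offset": [0, 0, 1], "roll": 0}
    - {"offset": [0, 0, 0], "roll": 0}

```text
clock: 12.55
eef_pos: [0.529, -0.0262, -0.0074]
ee_rot: [-0.128, 1.567, 0.128]
ft_force: [-2.3, -0.7, 6.3]
finger_gap: 0.573
```

Call:
carry_out:
  rows:
    - {"offset": [0, 0, 1], "roll": 0}
    - {"offset": [0, 0, 0], "roll": 0}

```text
clock: 12.75
eef_pos: [0.53, -0.0261, -0.0074]
ee_rot: [-0.128, 1.567, 0.128]
ft_force: [-3.3, 0.3, 5.9]
finger_gap: 0.573
```

Call:
carry_out:
  rows:
    - {"offset": [0, 0, 1], "roll": 0}
    - {"offset": [0, 0, 0], "roll": 0}

```text
clock: 12.95
eef_pos: [0.531, -0.0259, -0.0074]
ee_rot: [-0.128, 1.567, 0.128]
ft_force: [-3.4, -1.0, 7.0]
finger_gap: 0.577
```

Call:
carry_out:
  rows:
    - {"offset": [0, 0, 1], "roll": 0}
    - {"offset": [0, 0, 0], "roll": 0}

```text
clock: 13.15
eef_pos: [0.532, -0.0258, -0.0073]
ee_rot: [-0.128, 1.567, 0.128]
ft_force: [-4.2, 0.2, 7.6]
finger_gap: 0.578
```

Call:
carry_out:
  rows:
    - {"offset": [0, 0, 1], "roll": 0}
    - {"offset": [0, 0, 0], "roll": 0}

```text
clock: 13.35
eef_pos: [0.5325, -0.0257, -0.0074]
ee_rot: [-0.128, 1.568, 0.127]
ft_force: [-6.6, -0.7, 10.4]
finger_gap: 0.577
```

```bash
python3 -c "
from h import *
st()
a=camera('scene')[130:240,240:350];cv2.imwrite('pics/e4s.png',cv2.resize(a,None,fx=5,fy=5,interpolation=cv2.INTER_CUBIC))"
```

```text
t 13.35 tcp [532.5 -25.7  -7.4] zhead 9.31 f [-6.6 -0.7 10.4] gap 0.577 j [-0.05  0.41 -0.31  0.85 -0.    1.36]
```

View pics/e4s.png

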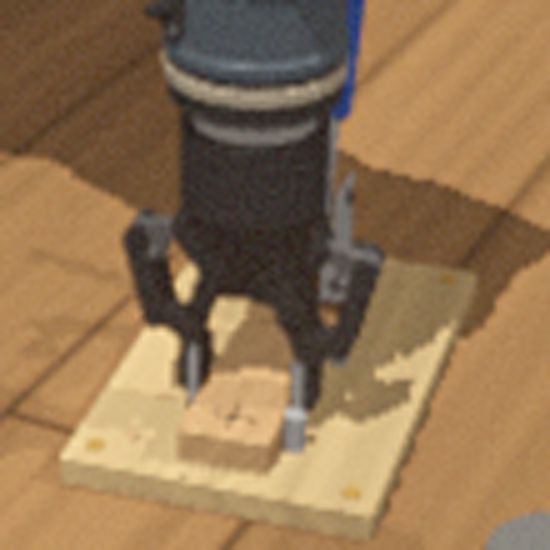

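Pin contact: force rises to 6.6 N and motion lags, and the blank's right edge meets the near pin at crop (287,430). Now sliding toward the end block (tool +y).

Call:
carry_out:
  rows:
    - {"offset": [0, 2, 0], "roll": 0}
    - {"offset": [0, 1, 0], "roll": 0}
    - {"offset": [0, 0, 0], "roll": 0}

```text
clock: 13.7
eef_pos: [0.5321, -0.0235, -0.0074]
ee_rot: [-0.128, 1.568, 0.126]
ft_force: [-5.8, -6.6, 8.7]
finger_gap: 0.574
```

Call:
carry_out:
  rows:
    - {"offset": [0, 1, 0], "roll": 0}
    - {"offset": [0, 0, 0], "roll": 0}

```text
clock: 13.9
eef_pos: [0.532, -0.0226, -0.0074]
ee_rot: [-0.128, 1.568, 0.125]
ft_force: [-4.9, -7.6, 8.8]
finger_gap: 0.574
```

Call:
carry_out:
  rows:
    - {"offset": [0, 1, 0], "roll": 0}
    - {"offset": [0, 0, 0], "roll": 0}

```text
clock: 14.1
eef_pos: [0.5318, -0.0217, -0.0074]
ee_rot: [-0.128, 1.568, 0.125]
ft_force: [-5.4, -7.8, 8.3]
finger_gap: 0.574
```

Call:
carry_out:
  rows:
    - {"offset": [0, 1, 0], "roll": 0}
    - {"offset": [0, 0, 0], "roll": 0}

```text
clock: 14.3
eef_pos: [0.5317, -0.021, -0.0074]
ee_rot: [-0.129, 1.568, 0.125]
ft_force: [-4.5, -11.8, 7.4]
finger_gap: 0.576
```

Call:
carry_out:
  rows:
    - {"offset": [0, 1, 0], "roll": 0}
    - {"offset": [0, 0, 0], "roll": 0}

```text
clock: 14.5
eef_pos: [0.5317, -0.021, -0.0074]
ee_rot: [-0.13, 1.568, 0.123]
ft_force: [-4.7, -18.6, 5.8]
finger_gap: 0.573
```

```bash
python3 -c "
from h import *
st()
a=camera('scene')[130:240,240:350];cv2.imwrite('pics/e5s.png',cv2.resize(a,None,fx=5,fy=5,interpolation=cv2.INTER_CUBIC))"
```

```text
t 14.50 tcp [531.7 -21.   -7.4] zhead 9.21 f [ -4.7 -18.6   5.8] gap 0.573 j [-0.04  0.41 -0.31  0.85 -0.    1.37]
```

View pics/e5s.png

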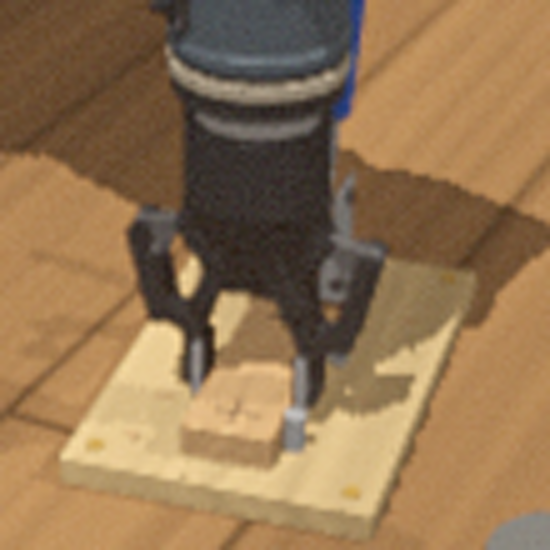

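End stop contact: the Y reading is stuck at −21.0 while force climbs to 18.6 N. The geometry agrees, with the grip about 17 mm off the blank's centre. I'll release partly, then use the −x finger to seat the long edge on both pins.

Call:
carry_out:
  rows:
    - {"offset": [0, 0, 0], "roll": 0}
    - {"offset": [0, 0, 0], "roll": 0}
    - {"offset": [0, 0, 0], "roll": 0}
  hand: 0.25

```text
clock: 14.85
eef_pos: [0.5319, -0.0185, -0.0076]
ee_rot: [-0.128, 1.567, 0.128]
ft_force: [0.4, -0.0, -0.5]
finger_gap: 0.748
```

Call:
carry_out:
  rows:
    - {"offset": [0, 0, 2], "roll": 0}
    - {"offset": [0, 0, 2], "roll": 0}
    - {"offset": [0, 0, 0], "roll": 0}

```text
clock: 15.15
eef_pos: [0.5362, -0.0178, -0.0076]
ee_rot: [-0.128, 1.567, 0.128]
ft_force: [-0.1, -0.3, 0.3]
finger_gap: 0.752
```

```bash
python3 -c "
from h import *
st()
a=camera('scene')[130:240,240:350];cv2.imwrite('pics/e6s.png',cv2.resize(a,None,fx=5,fy=5,interpolation=cv2.INTER_CUBIC))"
```

```text
t 15.15 tcp [536.2 -17.8  -7.6] zhead 9.33 f [-0.1 -0.3  0.3] gap 0.752 j [-0.03  0.42 -0.3   0.85  0.    1.37]
```

View pics/e6s.png

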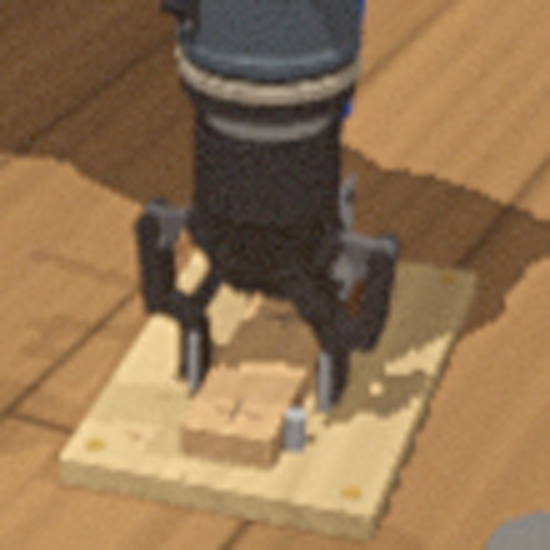

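Call:
carry_out:
  rows:
    - {"offset": [0, 0, 2], "roll": 0}
    - {"offset": [0, 0, 1], "roll": 0}
    - {"offset": [0, 0, 0], "roll": 0}

```text
clock: 15.5
eef_pos: [0.5384, -0.0174, -0.0077]
ee_rot: [-0.128, 1.568, 0.128]
ft_force: [-3.5, 0.4, 2.6]
finger_gap: 0.752
```

Call:
carry_out:
  rows:
    - {"offset": [0, 0, 1], "roll": 0}
    - {"offset": [0, 0, 0], "roll": 0}

```text
clock: 15.7
eef_pos: [0.5384, -0.0174, -0.0079]
ee_rot: [-0.128, 1.569, 0.128]
ft_force: [-9.7, -0.1, 6.1]
finger_gap: 0.75
```

9.7 N with no further motion, so the edge is seated on the pins. Backing off, lifting, closing, and going round to nudge the −y end home.

Call:
carry_out:
  rows:
    - {"offset": [0, 0, -4], "roll": 0}
    - {"offset": [0, 0, -2.5], "roll": 0}
    - {"offset": [-20, 0, 0], "roll": 0}
    - {"offset": [-35, 0, 0], "roll": 0}
    - {"offset": [0, -20, 0], "roll": 0}

```text
clock: 16.2
eef_pos: [0.539, -0.0371, 0.0514]
ee_rot: [-0.129, 1.561, 0.129]
ft_force: [0.7, -0.3, 0.1]
finger_gap: 0.75
```

Call:
carry_out:
  rows:
    - {"offset": [0, -35, 0], "roll": 0}
    - {"offset": [0, -25, 0], "roll": 0}
    - {"offset": [0, 0, 0], "roll": 0}
    - {"offset": [0, 0, 0], "roll": 0}
    - {"offset": [0, 0, 0], "roll": 0}
  hand: 1

```text
clock: 16.7
eef_pos: [0.5462, -0.0967, 0.0474]
ee_rot: [-0.128, 1.567, 0.128]
ft_force: [-0.7, 0.4, -0.1]
finger_gap: 0.0
```

```bash
python3 -c "
from h import *
s,M=st()
p=s['eef_pos'][:2]*1000-[531.7+ .0,-21.0];a=np.radians(9.4);print('rel to gripped pose, jig axes',p@[np.cos(a),np.sin(a)],p@[-np.sin(a),np.cos(a)])
a=camera('scene')[130:240,240:350];cv2.imwrite('pics/e7s.png',cv2.resize(a,None,fx=5,fy=5,interpolation=cv2.INTER_CUBIC))
cv2.imwrite('pics/e7t.png',cv2.resize(camera('top')[150:270,160:320],None,fx=4,fy=4,interpolation=cv2.INTER_CUBIC))"
```

```text
t 16.70 tcp [546.2 -96.7  47.4] zhead 9.34 f [-0.7  0.4 -0.1] gap 0.000 j [-0.18  0.4  -0.18  0.99  0.    1.23]
rel to gripped pose, jig axes 1.9065437826652223 -77.030597487059
```

View pics/e7s.png

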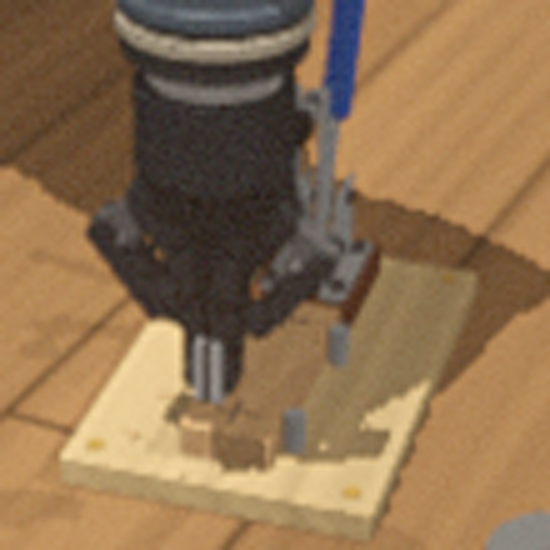

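View pics/e7t.png

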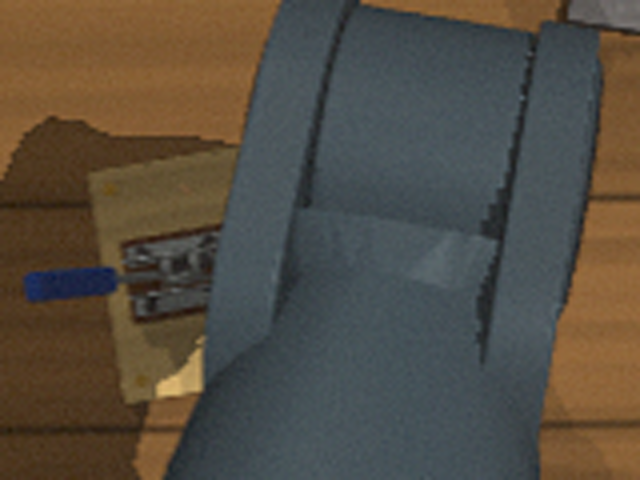

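The blank lies flush on the board beside both pins, with its near end at crop (230,440). The shut fingers are about 13 mm behind that end. Descending, then nudging.

Call:
carry_out:
  rows:
    - {"offset": [20, 0, -2], "roll": 0}
    - {"offset": [22, 0, 0], "roll": 0}
    - {"offset": [10, 0, 0], "roll": 0}
    - {"offset": [0, 0, 0], "roll": 0}
    - {"offset": [0, 6, 0], "roll": 0}

```text
clock: 17.3
eef_pos: [0.5437, -0.0918, -0.004]
ee_rot: [-0.128, 1.566, 0.127]
ft_force: [-0.4, -0.3, 0.6]
finger_gap: -0.001
```

Call:
carry_out:
  rows:
    - {"offset": [0, 2, 0], "roll": 0}
    - {"offset": [0, 2, 0], "roll": 0}
    - {"offset": [0, 0, 0], "roll": 0}

```text
clock: 17.6
eef_pos: [0.543, -0.0875, -0.0041]
ee_rot: [-0.128, 1.566, 0.128]
ft_force: [0.1, 0.2, 0.1]
finger_gap: -0.002
```

Call:
carry_out:
  rows:
    - {"offset": [0, 1, 0], "roll": 0}
    - {"offset": [0, 1, 0], "roll": 0}

```text
clock: 17.8
eef_pos: [0.5424, -0.0858, -0.0045]
ee_rot: [-0.128, 1.567, 0.128]
ft_force: [-0.7, -0.3, -0.4]
finger_gap: 0.002
```

```bash
python3 -c "
from h import *
st()
a=camera('scene')[130:240,240:350];cv2.imwrite('pics/e8s.png',cv2.resize(a,None,fx=5,fy=5,interpolation=cv2.INTER_CUBIC))"
```

```text
t 17.80 tcp [542.4 -85.8  -4.5] zhead 9.31 f [-0.7 -0.3 -0.4] gap 0.002 j [-0.16  0.44 -0.26  0.87  0.    1.25]
```

View pics/e8s.png

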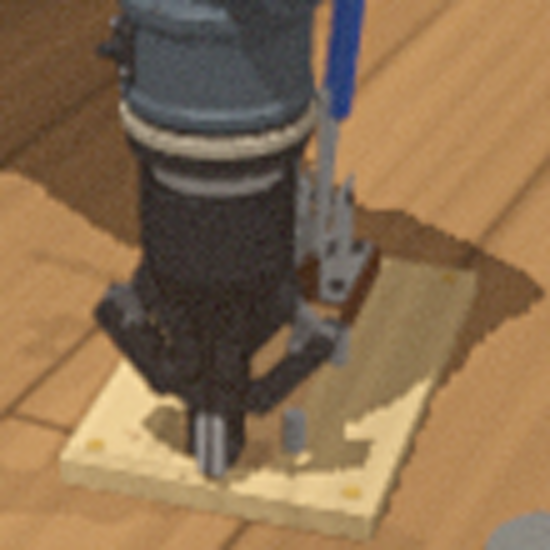

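Call:
carry_out:
  rows:
    - {"offset": [0, 1, 0], "roll": 0}
    - {"offset": [0, 1, 0], "roll": 0}
    - {"offset": [0, 0, 0], "roll": 0}

```text
clock: 18.15
eef_pos: [0.542, -0.0837, -0.0046]
ee_rot: [-0.128, 1.567, 0.128]
ft_force: [-0.7, -0.9, 0.3]
finger_gap: 0.005
```

Call:
carry_out:
  rows:
    - {"offset": [0, 1, 0], "roll": 0}
    - {"offset": [0, 0, 0], "roll": 0}

```text
clock: 18.35
eef_pos: [0.5419, -0.0828, -0.0046]
ee_rot: [-0.128, 1.567, 0.128]
ft_force: [-0.4, 0.3, -0.3]
finger_gap: -0.002
```

Call:
carry_out:
  rows:
    - {"offset": [0, 1, 0], "roll": 0}
    - {"offset": [0, 0, 0], "roll": 0}

```text
clock: 18.55
eef_pos: [0.5418, -0.0824, -0.0045]
ee_rot: [-0.128, 1.567, 0.126]
ft_force: [1.0, -5.6, -0.5]
finger_gap: 0.001
```

Call:
carry_out:
  rows:
    - {"offset": [0, 1, 0], "roll": 0}
    - {"offset": [0, 0, 0], "roll": 0}

```text
clock: 18.75
eef_pos: [0.5418, -0.0824, -0.0044]
ee_rot: [-0.129, 1.567, 0.125]
ft_force: [0.5, -11.0, -0.8]
finger_gap: -0.003
```

Call:
carry_out:
  rows:
    - {"offset": [0, 1, 0], "roll": 0}
    - {"offset": [0, 0, 0], "roll": 0}

```text
clock: 18.95
eef_pos: [0.5419, -0.0824, -0.0043]
ee_rot: [-0.13, 1.567, 0.123]
ft_force: [1.4, -19.9, -0.5]
finger_gap: 0.001
```

The stop is hard at once (5.6 → 20 N with no motion), so the blank was already tight on the end block. Backing off, then going up and over to the handle.

Call:
carry_out:
  rows:
    - {"offset": [0, -4, 0], "roll": 0}
    - {"offset": [-20, -4, 0], "roll": 0}
    - {"offset": [-40, 0, 0], "roll": 0}
    - {"offset": [-45, 0, 0], "roll": 0}
    - {"offset": [-45, 0, 0], "roll": 0}

```text
clock: 19.45
eef_pos: [0.5422, -0.0876, 0.147]
ee_rot: [-0.127, 1.568, 0.128]
ft_force: [1.5, -0.7, -0.3]
finger_gap: 0.001
```

Call:
carry_out:
  rows:
    - {"offset": [-40, 0, 0], "roll": 0}
    - {"offset": [-20, 0, 0], "roll": 0}
    - {"offset": [0, 0, 0], "roll": 0}

```text
clock: 19.75
eef_pos: [0.5442, -0.0879, 0.2085]
ee_rot: [-0.128, 1.562, 0.127]
ft_force: [0.3, -0.5, -0.8]
finger_gap: -0.002
```

```bash
cat >> h.py <<'E'
A=np.radians(9.4);C=np.array([522.1,37.0]);JX=np.array([np.cos(A),np.sin(A)]);JY=np.array([-np.sin(A),np.cos(A)])
def jig(x=None,y=None,ztip=None):
    s,M=st();d=s['eef_pos'][:2]*1000-C;z=s['eef_pos'][2]*1000+29.5
    print('jig tip pos x %.1f y %.1f z %.1f'%(d@JX,d@JY,z))
    if x is not None:
        w=np.r_[C+JX*x+JY*y,ztip]-np.r_[s['eef_pos'][:2]*1000,z];print('tool shift',(M.T@w).round(1))
E
python3 -c "
from h import *
jig(0,90,230)
a=camera('scene')[100:240,230:370];cv2.imwrite('pics/f1s.png',cv2.resize(a,None,fx=4,fy=4,interpolation=cv2.INTER_CUBIC))
cv2.imwrite('pics/f1t.png',cv2.resize(camera('top')[150:270,160:320],None,fx=4,fy=4,interpolation=cv2.INTER_CUBIC))"
```

```text
t 19.75 tcp [544.2 -87.9 208.5] zhead 9.32 f [ 0.3 -0.5 -0.8] gap -0.002 j [-0.16  0.31  0.12  1.37  0.    1.25]
jig tip pos x 1.4 y -126.8 z 238.0
tool shift [  7.7 216.8  -1.7]
```

View pics/f1s.png

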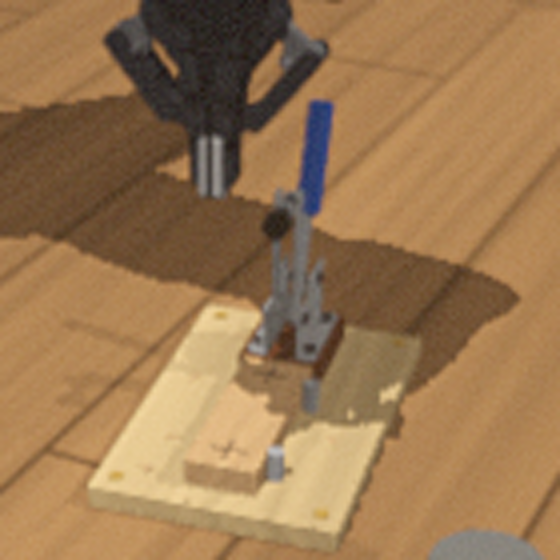

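The blank is loaded: against both pins at crop (275,460) and (310,393), with its far end at the brown block. Moving above the handle's −y side.

Call:
carry_out:
  rows:
    - {"offset": [0, 20, 0], "roll": 0}
    - {"offset": [0, 35, 0], "roll": 0}
    - {"offset": [0, 45, 0], "roll": 0}
    - {"offset": [0, 45, -1], "roll": 0}
    - {"offset": [0, 45, -1], "roll": 0}

```text
clock: 20.35
eef_pos: [0.5087, 0.1008, 0.204]
ee_rot: [-0.127, 1.569, 0.127]
ft_force: [0.6, 0.4, 1.1]
finger_gap: -0.001
```

Call:
carry_out:
  rows:
    - {"offset": [0, 25, 0], "roll": 0}
    - {"offset": [0, 0, 0], "roll": 0}
    - {"offset": [0, 0, 0], "roll": 0}

```text
clock: 20.65
eef_pos: [0.5053, 0.1242, 0.2043]
ee_rot: [-0.129, 1.569, 0.128]
ft_force: [0.3, -0.3, -0.6]
finger_gap: 0.001
```

```bash
python3 -c "
from h import *
jig(0,100,185)
a=camera('scene')[70:210,230:370];cv2.imwrite('pics/f2s.png',cv2.resize(a,None,fx=4,fy=4,interpolation=cv2.INTER_CUBIC))
W=np.r_[C+JY*88,238]/1000;print(proj('scene',W),(proj('scene',W)-[230,70])*4)"
```

```text
t 20.65 tcp [505.3 124.2 204.3] zhead 9.39 f [ 0.3 -0.3 -0.6] gap 0.001 j [ 0.24  0.26  0.03  1.35 -0.    1.65]
jig tip pos x -2.4 y 88.8 z 233.8
tool shift [48.8 11.2  2.5]
[[306.33089289 115.63207568]] [[305.32357156 182.52830272]]
```

View pics/f2s.png

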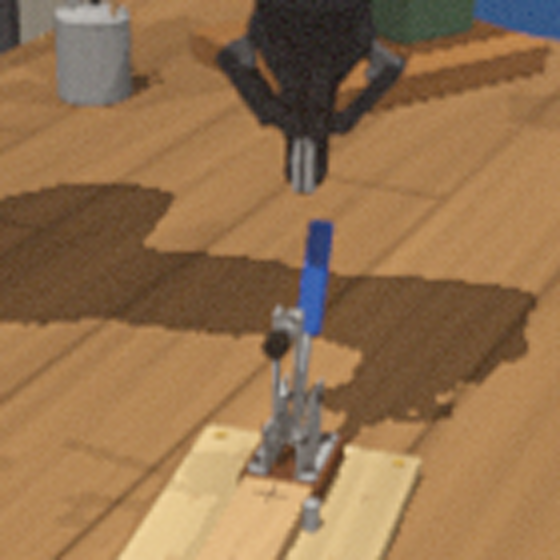

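The tip is seen at crop (305,187), predicted (305,183), so the height offset holds here too. Descending beside the grip.

Call:
carry_out:
  rows:
    - {"offset": [15, 0, 2.5], "roll": 0}
    - {"offset": [20, 5, 0], "roll": 0}
    - {"offset": [13, 3, 0], "roll": 0}
    - {"offset": [0, 0, 0], "roll": 0}
    - {"offset": [0, 0, 0], "roll": 0}

```text
clock: 21.2
eef_pos: [0.5071, 0.1315, 0.1575]
ee_rot: [-0.127, 1.568, 0.127]
ft_force: [0.1, -0.6, -0.2]
finger_gap: -0.003
```

```bash
python3 -c "
from h import *
jig(0,104,180)
a=camera('scene')[70:210,230:370];cv2.imwrite('pics/f3s.png',cv2.resize(a,None,fx=4,fy=4,interpolation=cv2.INTER_CUBIC))"
```

```text
t 21.20 tcp [507.1 131.5 157.5] zhead 9.25 f [ 0.1 -0.6 -0.2] gap -0.003 j [ 0.25  0.27 -0.07  1.23 -0.    1.66]
jig tip pos x 0.7 y 95.7 z 187.0
tool shift [ 7.   8.3 -0.7]
```

View pics/f3s.png

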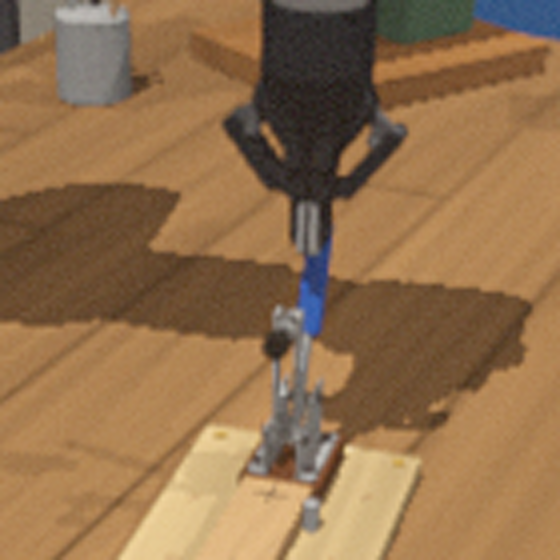

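The shut fingertips stand just on the −y side of the blue grip at crop (305,250). Pushing along the arc.

Call:
carry_out:
  rows:
    - {"offset": [6, 8, 0], "roll": 0}
    - {"offset": [4, 10, 0], "roll": 0}
    - {"offset": [4, 9, 0], "roll": 0}
    - {"offset": [0, 0, 0], "roll": 0}

```text
clock: 21.65
eef_pos: [0.5021, 0.1603, 0.1428]
ee_rot: [-0.129, 1.568, 0.129]
ft_force: [-0.5, 1.3, -1.0]
finger_gap: -0.004
```

```bash
python3 -c "
from h import *
jig(0,123,173)
a=camera('scene')[70:210,230:370];cv2.imwrite('pics/f4s.png',cv2.resize(a,None,fx=4,fy=4,interpolation=cv2.INTER_CUBIC))"
```

```text
t 21.65 tcp [502.1 160.3 142.8] zhead 9.40 f [-0.5  1.3 -1. ] gap -0.004 j [ 0.31  0.29 -0.09  1.2   0.    1.72]
jig tip pos x 0.4 y 124.9 z 172.3
tool shift [-0.7 -1.9 -0.4]
```

View pics/f4s.png

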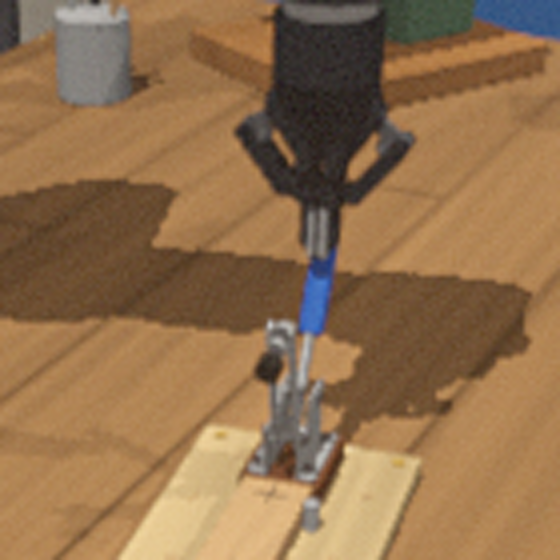

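The bar has started to swing (pad from crop (275,343) to (268,365)), so the handle is following. Continuing along the arc.

Call:
carry_out:
  rows:
    - {"offset": [5.5, 8, 0], "roll": 0}
    - {"offset": [6.5, 8, 0], "roll": 0}
    - {"offset": [7, 7.5, 0], "roll": 0}
    - {"offset": [8, 7, 0], "roll": 0}
    - {"offset": [0, 0, 0], "roll": 0}

```text
clock: 22.2
eef_pos: [0.4968, 0.1898, 0.1149]
ee_rot: [-0.129, 1.569, 0.128]
ft_force: [-0.5, -0.3, 0.6]
finger_gap: -0.001
```

```bash
python3 -c "
from h import *
jig(0,155,145)
a=camera('scene')[70:210,230:370];cv2.imwrite('pics/f5s.png',cv2.resize(a,None,fx=4,fy=4,interpolation=cv2.INTER_CUBIC))"
```

```text
t 22.20 tcp [496.8 189.8 114.9] zhead 9.37 f [-0.5 -0.3  0.6] gap -0.001 j [ 0.36  0.31 -0.13  1.14  0.    1.77]
jig tip pos x -0.0 y 154.9 z 144.4
tool shift [-0.6  0.1  0. ]
```

View pics/f5s.png

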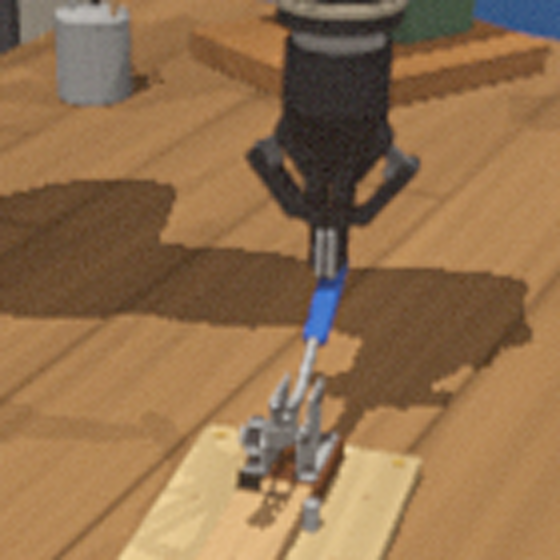

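The bar is nearly down over the blank (pad at crop (250,478)) and the grip is still under the tips. Going on past dead centre.

Call:
carry_out:
  rows:
    - {"offset": [9, 6, 0], "roll": 0}
    - {"offset": [9, 5, 0], "roll": 0}
    - {"offset": [10, 4, 0], "roll": 0}
    - {"offset": [10, 3, 0], "roll": 0}
    - {"offset": [0, 0, 0], "roll": 0}

```text
clock: 22.75
eef_pos: [0.4942, 0.2072, 0.077]
ee_rot: [-0.128, 1.568, 0.128]
ft_force: [-0.1, 2.6, 2.2]
finger_gap: 0.003
```

Call:
carry_out:
  rows:
    - {"offset": [7, 1.5, 0], "roll": 0}
    - {"offset": [6, 1, 0], "roll": 0}
    - {"offset": [0, 0, 0], "roll": 0}

```text
clock: 23.05
eef_pos: [0.4939, 0.209, 0.0645]
ee_rot: [-0.128, 1.568, 0.127]
ft_force: [-0.5, 0.1, 0.5]
finger_gap: 0.005
```

```bash
python3 -c "
from h import *
jig(0,176.4,94)
a=camera('scene')[90:230,230:370];cv2.imwrite('pics/f6s.png',cv2.resize(a,None,fx=4,fy=4,interpolation=cv2.INTER_CUBIC))"
```

```text
t 23.05 tcp [493.9 209.   64.5] zhead 9.31 f [-0.5  0.1  0.5] gap 0.005 j [ 0.4   0.35 -0.2   1.02 -0.    1.81]
jig tip pos x 0.3 y 174.3 z 94.0
tool shift [-0.   2.1 -0.3]
```

View pics/f6s.png

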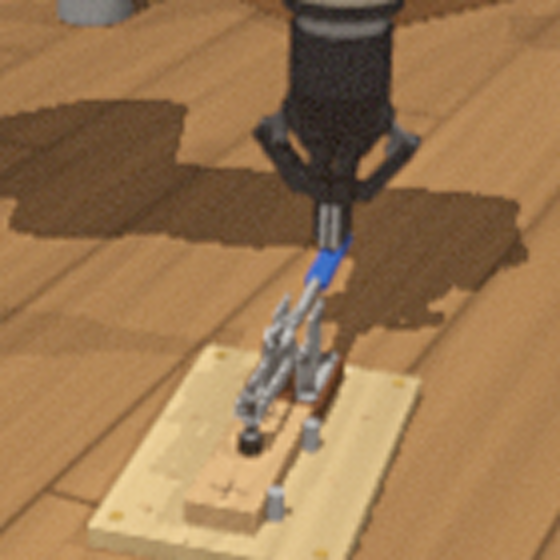

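The pad is on the blank at crop (250,440). The force peaked at 2–3 N and has fallen to about 0, which suggests the handle snapped ahead of the tips. Pressing a little further to confirm the stop.

Call:
carry_out:
  rows:
    - {"offset": [1, 0, 0], "roll": 0}
    - {"offset": [1, 0, 0], "roll": 0}
    - {"offset": [0, 0, 0], "roll": 0}

```text
clock: 23.4
eef_pos: [0.4947, 0.2093, 0.0636]
ee_rot: [-0.127, 1.567, 0.128]
ft_force: [0.2, -0.2, 1.8]
finger_gap: -0.001
```

Call:
carry_out:
  rows:
    - {"offset": [1, 0, 0], "roll": 0}
    - {"offset": [0, 0, 0], "roll": 0}

```text
clock: 23.6
eef_pos: [0.4948, 0.2094, 0.0633]
ee_rot: [-0.127, 1.566, 0.128]
ft_force: [-3.3, -3.2, 11.7]
finger_gap: -0.001
```

Hard stop at tip height about 93 mm, where 93.8 was expected at the handle's stop. Retreating straight up to check that it stays down.

Call:
carry_out:
  rows:
    - {"offset": [-5, 0, 0], "roll": 0}
    - {"offset": [-30, 0, 0], "roll": 0}
    - {"offset": [-45, 0, 0], "roll": 0}
    - {"offset": [-45, 0, 0], "roll": 0}
    - {"offset": [-20, 0, 0], "roll": 0}

```text
clock: 24.1
eef_pos: [0.4955, 0.2097, 0.2116]
ee_rot: [-0.126, 1.563, 0.129]
ft_force: [0.1, -0.3, -0.4]
finger_gap: 0.005
```

Call:
carry_out:
  rows:
    - {"offset": [0, 40, -20], "roll": 0}
    - {"offset": [0, 40, -30], "roll": 0}
    - {"offset": [0, 30, -35], "roll": 0}
    - {"offset": [0, 30, -35], "roll": 0}
    - {"offset": [0, 0, 0], "roll": 0}

```text
clock: 24.6
eef_pos: [0.3497, 0.3302, 0.2079]
ee_rot: [-0.131, 1.567, 0.132]
ft_force: [0.7, 1.0, -0.0]
finger_gap: 0.004
```

```bash
python3 -c "
from h import *
jig()
s=camera('scene');t=camera('top')
cv2.imwrite('pics/g1s.png',s);cv2.imwrite('pics/g1t.png',t)
cv2.imwrite('pics/g2s.png',cv2.resize(s[90:230,230:370],None,fx=4,fy=4,interpolation=cv2.INTER_CUBIC))
cv2.imwrite('pics/g2t.png',cv2.resize(t[160:270,140:300],None,fx=5,fy=5,interpolation=cv2.INTER_CUBIC))
W=lambda y,z:(np.r_[C+JY*y,z]/1000)
print('locked grip end exp',(proj('scene',W(83+125*np.cos(.06),81+125*np.sin(.06)))-[230,90])*4)"
```

```text
t 24.60 tcp [349.7 330.2 207.9] zhead 9.58 f [ 0.7  1.  -0. ] gap 0.004 j [ 0.76  0.17 -0.07  1.33  0.    2.16]
jig tip pos x -122.2 y 317.4 z 237.4
locked grip end exp [[337.93985518 232.27223249]]
```

View pics/g1t.png

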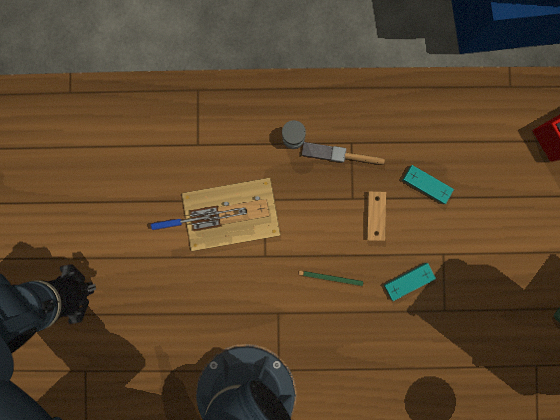

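View pics/g2s.png

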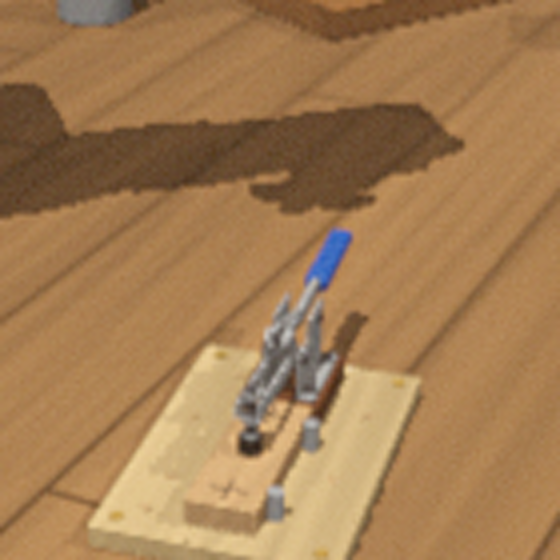

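View pics/g2t.png

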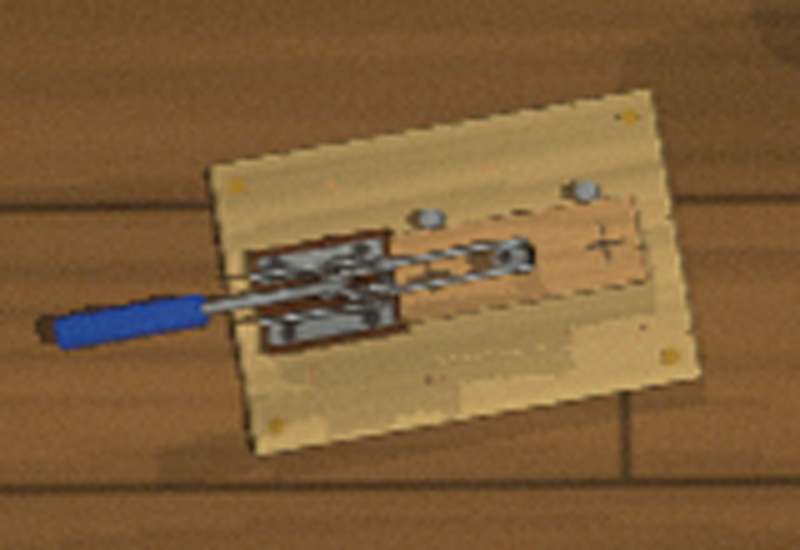

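The handle stayed down for a second with nothing touching it: its end is at crop (343,234), expected (338,232) when locked. The blank lies along both pins and against the end block, crosses up, with the pad on its middle. The bystanders are at their starting pixels. Handing in.

```bash
python3 -c "
from plant import *
print(job_done())"
```

```text
the job is handed in; nothing more can be done
None
```

The undrilled blank is in the jig, marks up, and the toggle clamp is locked on it. I handed the job in at about 24.6 s of the 51 s allowed.

**Loading:** I gripped the blank off centre, turned it about 100° and set it on the board. I then slid it to the pins and the end block. After releasing it I re-seated it with separate pushes, about 10 N on the long edge and 20 N on the end, and neither push moved it further.

**Clamping:** I pressed the handle along its arc to its hard stop. The tips stopped at about 93 mm, where 93.8 mm was expected.

**Last checks:**
- **Handle:** it stayed down for a second after I withdrew, and its end was within about 1 pixel of the locked position.
- **Blank:** both pictures show the pad on its middle, with the blank along both pins and tight to the end block.
- **Bystanders:** the drilled and turquoise blanks, jar, brush and pencil are at their starting pixels.

**What failed or disagreed:**
- **First grasp:** it closed above the blank because the tips stood about 29.5 mm higher than the TCP reading. A touch on the blank's top, which peaked at 27 N without moving it, showed the offset, and I corrected for it afterwards.
- **Camera views:** the two cameras disagreed by about 5 mm on the blank's position, so I relied on contact for the final fit.
- **Clamp force:** the samples I took while pressing showed only about 2–3 N, under the stated 3–7 N peak. They were too sparse to catch the peak.

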